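# Nest the domed covers

### The arm

A 6-joint arm with a two-finger parallel gripper is mounted at the origin on the work surface; the furniture and walls round the work are solid. World frame = base frame: x ahead of the robot, y to its left, z up, the work surface at z = 0. Lengths are in m, angles in rad, forces in N, time in s.
With the tool pointing down it reaches from about 0.275 to 0.725 m from the base axis. Payload 15.9 kg.
Tool frame: the origin (TCP) lies on the centre line of the jaws, within the pads' length; the fingertips stand 19 mm ahead of it and the grasp point (between the pads) is the TCP; z points along the fingers, y is the direction in which the jaws open and shut (so a half turn about z gives the same grasp; the last joint's range is limited). The gripper opens to 85 mm and grips with 20 to 120 N. Pads are 22 mm wide; open, the fingers measure 114 mm over their backs; the gripper's body (76 mm by 85 mm) begins 54 mm behind the grasp point. The pads swing forward as they close: fully open they stand 13 mm farther back than shut.
Start: joints at [-1.307, 0.213, -0.034, 1.323, 0, 1.571], TCP at [0.13, -0.483, 0.227] pointing down, gripper open.
Joint ranges: [-2.98, 2.98], [-0.74, 1.72], [-1.14, 1.35], [-2.1, 2.04], [-1.57, 1.44], [-3.14, 3.14]. Speed limits (rad/s): [1.89, 1.89, 2.39, 2.57, 3.14, 3.14].

### API

Orientations are given as a 3x3 rotation matrix whose columns are the frame's x, y, z axes.
In Python, from cell import bot, imaging, workorder gives the robot as it stands.
- The arm moves only by the tool servo_tool, never from a script. Its argument "moves" is a list of rows, each a list of 7 numbers: the shift along the tool's x, y, z in m, then the turn, a rotation vector about the tool's x, y, z in rad, then the finger opening in m, from 0 to 0.0854. In form: [[dx, dy, dz, rx, ry, rz, gripper], ...]. A call has exactly 10 rows; each row is the pose to reach, as a shift and turn from the pose commanded when the call began, along the tool's axes at that moment; what a row does not reach only later rows make up. A row lasts 1/12 s, in which the tool goes at most 41.7 mm and 7.16 degrees, less where a joint would pass 70% of its speed; a pose out of reach is approached as far as the arm can. A call with a gripper value outside its range is refused whole. The fingers move at their own pace and stop on an object; the grip force is fixed at half the most. Time passes only in rows, so rows that repeat a pose let the fingers close, or fill a call up. It gives the time, the measured TCP pose, the force and the opening at its end, in the units of the state.
- bot.sense(): the state, without advancing time (a new reading comes with each control period).
- imaging.capture(name): name is "scene" or "top" or "wrist"; returns the picture (480x640x3 uint8, blue, green, red); there is no depth.
- imaging.get_calibration(name): a dict with "intrinsics" (3x3 intrinsics, pixels), "dist" ([k1, k2, p1, p2, k3] as OpenCV has them; the pictures are not rectified), "pose" (4x4, takes a point from camera to world coordinates). Camera axes: x right, y up, looking along -z (the intrinsics and any distortion apply to the point x, -y, -z); pixel columns grow to the right and rows downward; lengths in m; the calibration is good to about 2 mm. A picture is of the moment at which its call begins: read the wrist's pose just before it. get_calibration takes no time and is no camera call; for the wrist camera it gives the pose at the moment of the call.
- workorder.hand_in(): hands the job in, once; it reports no verdict.
The state is a dict: "time_s": time; "qpos": joint angles; "qd": joint speeds; "joint_efforts": joint torques, N m; "eef_pos": TCP position; "tool_rot": TCP orientation; "contact_force": force on the tool from outside, world axes, zero at the start; "wrist_torque": the same for the moment, N m; "opening": opening from 0.0 (shut) to 1.0 (fully open).
Only numpy, scipy, OpenCV 4.12 (cv2) and the standard library are available. Lean on these libraries where they do the work, as an engineer would, in place of code of your own. Each camera call takes 0.05 s, during which the arm holds its last target.

### The job

Put the domed covers away as one nest: take the middle one off the sloping rest and set it dome-down inside the large one on the table, then set the smallest dome-down inside the middle one, so that each sits level and right down on the floor of the next. Set them down gently rather than dropping them, leave the large cover where it stands, and do not disturb the other things on the table.

Things in the scene. Friction and masses are not known exactly. Their poses are not given: they have to be found in the camera images.
- large_cover_mid (a point): Largest domed cover, plain aluminium, 156 mm across the rim, 40 mm high, about 0.45 kg; loose, stands dome-down (mouth up) on the table. The point is on its axis, half-way up: 20 mm above its underside, 20 mm below the top of its rim. z is its axis, pointing out of the mouth.
- large_cover: The same largest cover; origin at the centre of its underside, a flat round boss 52 mm across and 5 mm high. Above it a dome with a 4 mm wall flares out to the rim. Flat inner floor 8 mm above the underside, about 58 mm across; the inside slopes up from there to 140 mm across at the mouth.
- middle_cover_mid (a point): Middle domed cover, aluminium, 112 mm across the rim, 54 mm high, about 0.2 kg; loose, leans on the sloping rest, mouth up and towards the robot, left or right of the smallest. The point is on its axis, half-way up: 27 mm above its underside, 27 mm below the top of its rim. z is its axis, out of the mouth, at first 30 degrees from vertical.
- middle_cover: The same middle cover; origin at the centre of its underside (boss as on the large one). Rim: a band 8 mm thick, 14 mm high, parallel to the axis; 96 mm across inside, nearly straight-walled 28 mm down from the mouth. Inner floor 8 mm above the underside, about 58 mm across. Seated in the large one its rim is 22 mm higher than the large rim.
- small_cover_mid (a point): Smallest domed cover, aluminium, 76 mm across the rim, 66 mm high, about 0.12 kg; loose, leans on the sloping rest beside the middle one in the same way. The point is on its axis, half-way up: 33 mm above its underside, 33 mm below the top of its rim. z is its axis, out of the mouth, at first 30 degrees from vertical.
- small_cover: The same smallest cover; origin at the centre of its underside (boss as on the large one). Rim: a band 8 mm thick, 14 mm high, parallel to the axis; 60 mm across inside, straight-walled 38 mm down from the mouth. Seated in the middle one its rim is 20 mm higher than the middle rim.
- rest: Fixed plywood rest, 290 mm wide (its y), with a 125 mm long board sloping 30 degrees, low edge to the robot, and a batten 4 mm high that stops the covers sliding down. Origin on the table under its middle; x points horizontally towards its high edge. Covers' undersides are centred on the board, 70 mm above the table, at x = 0 and y about +70 and -70 mm; their axes lean to its -x.
- tape_measure_mid (a point): Bystander: yellow and black tape measure lying flat between the robot and the covers, 67 x 85 x 31 mm; the point is about at its centre.
- masking_tape_mid (a point): Bystander: roll of masking tape lying flat, 104 mm across, 25 mm high; the point is at its centre.
- card_core_mid (a point): Bystander: card tube standing upright, 72 mm across, 92 mm high; the point is at its centre.
- pine_block_mid (a point): Bystander: pine block lying flat, 47 x 98 x 37 mm; the point is at its centre.

How it is judged:
By the outcome, as a careful person would: the job done as asked, in the order asked, and still so for the second after the job is handed in, with the robot touching nothing.
It also fails if it takes over 61 s, if anything falls off the work surface, if the arm or the gripper's body presses on something with over 40 N, if the wrist force passes 120 N, or if a joint passes its speed limit or range.

## Working session

There is one attempt and no reset: what is moved stays moved. The work goes in short steps, Python scripts to look and compute and a tool call to move; the robot and the scene stay as the last step left them, time stands still between calls to the robot, and variables do not carry over. Pictures are saved under pics/ and viewed, and the job is handed in when it is done.

Besides the shell and the picture viewer there is one more tool, called after "Call:" by a JSON object that holds its "fn" and its "kwargs". servo_tool: Moves the arm, as the interface text tells. Its arguments: {"type":"object","properties":{"moves":{"type":"array","items":{"type":"array","items":{"type":"number"}}}},"required":["moves"]}

```bash
ls; mkdir -p pics; python3 - <<'E'
from cell import bot, imaging
import cv2
print(bot.sense())
for n in ("scene","top"):
    cv2.imwrite(f"pics/{n}0.png",imaging.capture(n)); print(n,imaging.get_calibration(n))
E
```

```text
pics
{'time_s': 0.0, 'qpos': array([-1.30699901e+00,  2.13377939e-01, -3.50292203e-02,  1.32349896e+00,
        4.58912729e-06,  1.57081693e+00]), 'qd': array([-4.21813741e-05,  3.46395867e-04, -2.76642012e-04,  1.17576288e-03,
        2.00841523e-03, -1.19040011e-03]), 'joint_efforts': array([ 6.23751854e-03, -6.86150265e+01,  4.87123668e+01,  1.72899506e-02,
        5.09388829e-04, -1.32242539e-05]), 'eef_pos': array([ 0.13028916, -0.48238295,  0.22651714]), 'tool_rot': array([[ 9.65412169e-01,  2.60728330e-01, -2.84945317e-04],
       [ 2.60728486e-01, -9.65411574e-01,  1.07259447e-03],
       [ 4.56625900e-06, -1.10978912e-03, -9.99999384e-01]]), 'contact_force': array([-0.16021794, -0.78431517,  0.60686572]), 'wrist_torque': array([-0.02419549,  0.04037144,  0.06102229]), 'opening': 1.00244822073633}
scene {'intrinsics': array([[495.82843067,   0.        , 320.4957525 ],
       [  0.        , 495.82843067, 248.05922187],
       [  0.        ,   0.        ,   1.        ]]), 'dist': array([-0.11433199,  0.        ,  0.        ,  0.        ,  0.        ]), 'pose': array([[-8.54266947e-01,  3.22137042e-01, -4.07989840e-01,
         6.38096984e-02],
       [-5.19834381e-01, -5.28707133e-01,  6.70999988e-01,
         7.96880804e-01],
       [ 4.46813086e-04,  7.85300257e-01,  6.19114938e-01,
         8.81637478e-01],
       [ 0.00000000e+00,  0.00000000e+00,  0.00000000e+00,
         1.00000000e+00]])}
top {'intrinsics': array([[534.59791521,   0.        , 310.46401148],
       [  0.        , 534.59791521, 234.54823699],
       [  0.        ,   0.        ,   1.        ]]), 'dist': array([-0.10939041,  0.        ,  0.        ,  0.        ,  0.        ]), 'pose': array([[-0.01022579,  0.99298262, -0.11781746,  0.44082026],
       [-0.99982867, -0.00833535,  0.01652711, -0.04972684],
       [ 0.01542908,  0.11796627,  0.99289773,  1.23201657],
       [ 0.        ,  0.        ,  0.        ,  1.        ]])}
```

View pics/scene0.png

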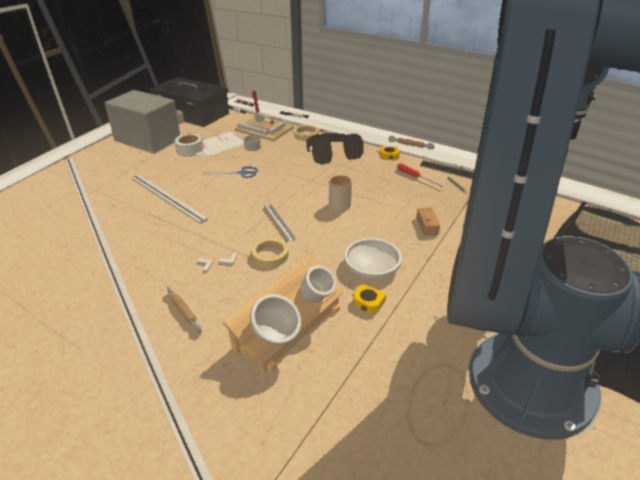

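View pics/top0.png

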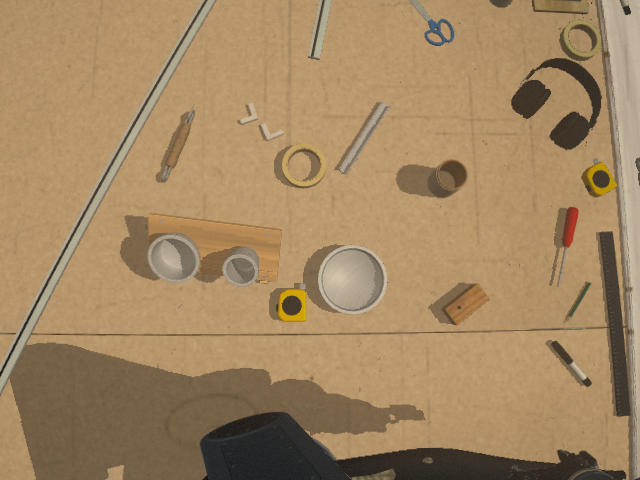

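```bash
cat > h.py <<'E'
import numpy as np, cv2
from cell import bot, imaging
def proj(cal,P):
    T=np.linalg.inv(cal["pose"]); P=np.atleast_2d(P)
    c=P@T[:3,:3].T+T[:3,3]; c=c*[1,-1,-1]
    return cv2.projectPoints(c.reshape(-1,1,3),np.zeros(3),np.zeros(3),cal["intrinsics"],cal["dist"])[0].reshape(-1,2)
def onz(cal,uv,z):
    n=cv2.undistortPoints(np.array(uv,float).reshape(-1,1,2),cal["intrinsics"],cal["dist"]).reshape(-1,2)
    d=np.c_[n[:,0],-n[:,1],-np.ones(len(n))]@cal["pose"][:3,:3].T
    o=cal["pose"][:3,3]; return o+d*((z-o[2])/d[:,2])[:,None]
def crop(img,x0,y0,x1,y1,k,name):
    cv2.imwrite(name,cv2.resize(img[y0:y1,x0:x1],None,fx=k,fy=k,interpolation=cv2.INTER_CUBIC))
def circle(c,ax,r,n=72):
    ax=ax/np.linalg.norm(ax); a=np.cross(ax,[0.3,1,0]); a/=np.linalg.norm(a); b=np.cross(ax,a)
    t=np.linspace(0,2*np.pi,n,endpoint=False)[:,None]
    return c+r*(np.cos(t)*a+np.sin(t)*b)
E
python3 - <<'E'
from h import *
a=cv2.imread("pics/top0.png"); crop(a,130,195,400,330,2.96,"pics/tc.png")
b=cv2.imread("pics/scene0.png"); crop(b,215,230,415,370,4,"pics/sc.png")
E
```

```text
(no output)
```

View pics/tc.png

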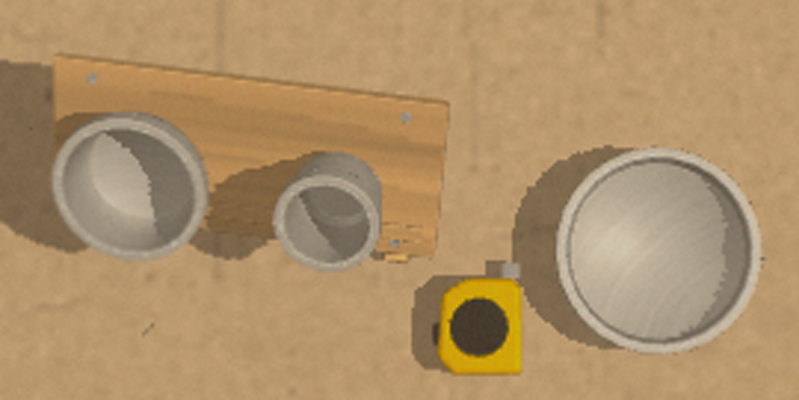

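View pics/sc.png

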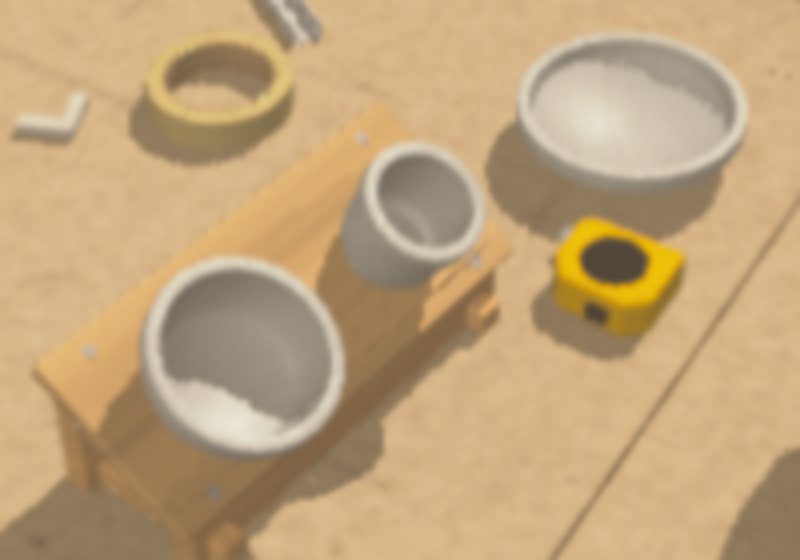

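```bash
cat > fit.py <<'E'
from h import *
from scipy.optimize import least_squares
ct,cs=imaging.get_calibration("top"),imaging.get_calibration("scene")
T=lambda b:np.array([b[0]/2.96+130,b[1]/2.96+130,b[2]/2.96+195,b[3]/2.96+195]) 
S=lambda b:np.array([b[0]/4+215,b[1]/4+215,b[2]/4+230,b[3]/4+230])
hc=onz(ct,[(148.6,213.2),(281.4,229.1)],0.101); d=hc[0]-hc[1]
print("high corners",hc.round(4),"len",np.linalg.norm(d))
yaw=np.arctan2(d[1],d[0])-np.pi/2; print("yaw deg",np.degrees(yaw))
X=np.array([np.cos(yaw),np.sin(yaw),0]);Y=np.array([-X[1],X[0],0]);Z=np.array([0,0,1.])
o=hc.mean(0)-X*.0625*np.cos(np.pi/6); o[2]=0;print("rest o",o)
ax=-.5*X+np.cos(np.pi/6)*Z
ext=lambda cal,c,a,r:(lambda p:np.array([p[:,0].min(),p[:,0].max(),p[:,1].min(),p[:,1].max()]))(proj(cal,circle(c,a,r)))
for n,bt,bs,r,h,a,g in [("mid",(53,208,114,259),(142,344,257,455),.056,.054,ax,o+70e-3*Y+.07*Z),
  ("small",(274,381,172,270),(363,485,143,265),.038,.066,ax,o-70e-3*Y+.07*Z),
  ("large",(557,761,148,353),(517,747,35,184),.078,.04,Z,onz(ct,[(352,279)],0.)[0])]:
    f=lambda p:np.r_[ext(ct,p,a,r)-T(bt),ext(cs,p,a,r)-S(bs)]
    s=least_squares(f,g+h*a,loss="soft_l1")
    print(n,"mouth",s.x.round(4),"exp",(g+h*a).round(4),"base",(s.x-h*a).round(4),"res",s.fun.round(1))
E
python3 fit.py
```

```text
high corners [[ 0.6242  0.2795  0.101 ]
 [ 0.5872 -0.0067  0.101 ]] len 0.2886201408106596
yaw deg -7.364853859364213
rest o [0.55206404 0.14336277 0.        ]
mid mouth [0.5252 0.2195 0.1131] exp [0.5343 0.2162 0.1168] base [0.5519 0.216  0.0663] res [ 0.1 -0.2  0.5 -0.4  0.2 -0.3  0.1 -0.2]
small mouth [0.4997 0.0773 0.1234] exp [0.5104 0.0782 0.1272] base [0.5324 0.0731 0.0663] res [-0.1  0.1  0.2 -0.1 -0.2  0.   0.2 -0.2]
large mouth [ 0.4812 -0.1632  0.0345] exp [ 0.4831 -0.1649  0.04  ] base [ 0.4812 -0.1632 -0.0055] res [-0.3  0.2 -0.3  0.1 -0.   0.3  0.4 -0.3]
```

```bash
cat >> fit.py <<'E'
    for cam,cal,b,FF in (("top",ct,bt,T),("scene",cs,bs,S)):
        q=g+h*a
        f=lambda p:ext(cal,np.r_[p,q[2]],a,r)-FF(b)
        s=least_squares(f,q[:2]); print("   fixed z",cam,s.x.round(4),s.fun.round(1))
E
cat >> h.py <<'E'
from scipy.spatial.transform import Rotation as Ro
YAW=np.radians(-7.36)
def frame(tilt_deg,yaw=YAW):
    t=np.radians(tilt_deg); X=np.array([np.cos(yaw),np.sin(yaw),0]); Z=np.array([0,0,1.])
    z=np.sin(t)*X-np.cos(t)*Z; y=np.cos(t)*X+np.sin(t)*Z
    return np.c_[np.cross(y,z),y,z]
def rel(p,R,st=None):
    st=st or bot.sense(); R0=st["tool_rot"]; u,_,v=np.linalg.svd(R0); R0=u@v
    return np.r_[R0.T@(np.array(p)-st["eef_pos"]), Ro.from_matrix(R0.T@R).as_rotvec()].round(4)
E
python3 fit.py; python3 - <<'E'
from h import *
print("low corner", onz(imaging.get_calibration("top"),[(277,281.8)],0.039))
m=np.array([.530,.217,.1168]); R=frame(30)
p=m-.18*R[:,2]; print(p); v=rel(p,R); print(v, np.linalg.norm(v[:3]),np.degrees(np.linalg.norm(v[3:])))
E
```

```text
high corners [[ 0.6242  0.2795  0.101 ]
 [ 0.5872 -0.0067  0.101 ]] len 0.2886201408106596
yaw deg -7.364853859364213
rest o [0.55206404 0.14336277 0.        ]
mid mouth [0.5252 0.2195 0.1131] exp [0.5343 0.2162 0.1168] base [0.5519 0.216  0.0663] res [ 0.1 -0.2  0.5 -0.4  0.2 -0.3  0.1 -0.2]
   fixed z top [0.525  0.2185] [ 0.1 -0.1  0.4 -0.4]
   fixed z scene [0.5228 0.2223] [ 0.1 -0.1  0.1 -0. ]
small mouth [0.4997 0.0773 0.1234] exp [0.5104 0.0782 0.1272] base [0.5324 0.0731 0.0663] res [-0.1  0.1  0.2 -0.1 -0.2  0.   0.2 -0.2]
   fixed z top [0.4996 0.077 ] [-0.1  0.1  0.1 -0.1]
   fixed z scene [0.4973 0.0808] [-0.2  0.2  0.1 -0.1]
large mouth [ 0.4812 -0.1632  0.0345] exp [ 0.4831 -0.1649  0.04  ] base [ 0.4812 -0.1632 -0.0055] res [-0.3  0.2 -0.3  0.1 -0.   0.3  0.4 -0.3]
   fixed z top [ 0.4808 -0.1628] [-0.4  0.4 -0.4  0.4]
   fixed z scene [ 0.4789 -0.1572] [-0.3  0.3  0.2 -0.2]
low corner [[0.47714405 0.00595857 0.039     ]]
[0.44074152 0.22852929 0.27268457]
[ 0.4851 -0.6054 -0.0455 -0.4619  0.3076 -1.1504] 0.7771109444603133 73.1815270982143
```

Call:
{"fn": "servo_tool", "kwargs": {"moves": [[0.05, -0.06, -0.05, -0.05, 0.03, -0.12, 0.034], [0.1, -0.12, -0.06, -0.1, 0.06, -0.24, 0.034], [0.485, -0.605, -0.046, -0.462, 0.308, -1.15, 0.034], [0.485, -0.605, -0.046, -0.462, 0.308, -1.15, 0.034], [0.485, -0.605, -0.046, -0.462, 0.308, -1.15, 0.034], [0.485, -0.605, -0.046, -0.462, 0.308, -1.15, 0.034], [0.485, -0.605, -0.046, -0.462, 0.308, -1.15, 0.034], [0.485, -0.605, -0.046, -0.462, 0.308, -1.15, 0.034], [0.485, -0.605, -0.046, -0.462, 0.308, -1.15, 0.034], [0.485, -0.605, -0.046, -0.462, 0.308, -1.15, 0.034]]}}

```text
time_s: 0.93
eef_pos: [0.2884, -0.1227, 0.2668]
tool_rot: [[0.193, 0.861, 0.471], [0.981, -0.177, -0.08], [0.015, 0.478, -0.878]]
contact_force: [0.8, -0.8, 0.1]
opening: 0.399
```

```bash
python3 - <<'E'
from h import *
m=np.array([.526,.2185,.1168]); R=frame(30)
p=m-.18*R[:,2]; print(rel(p,R), bot.sense()["qpos"])
E
```

```text
[ 0.3749  0.068   0.0367 -0.0251  0.0194 -0.0651] [-0.61534266 -0.63838286 -0.7063218   1.04698219  0.2085446   1.20250986]
```

Call:
{"fn": "servo_tool", "kwargs": {"moves": [[0.375, 0.068, 0.036, -0.025, 0.02, -0.065, 0.034], [0.375, 0.068, 0.036, -0.025, 0.02, -0.065, 0.034], [0.375, 0.068, 0.036, -0.025, 0.02, -0.065, 0.034], [0.375, 0.068, 0.036, -0.025, 0.02, -0.065, 0.034], [0.375, 0.068, 0.036, -0.025, 0.02, -0.065, 0.034], [0.375, 0.068, 0.036, -0.025, 0.02, -0.065, 0.034], [0.375, 0.068, 0.036, -0.025, 0.02, -0.065, 0.034], [0.375, 0.068, 0.036, -0.025, 0.02, -0.065, 0.034], [0.375, 0.068, 0.036, -0.025, 0.02, -0.065, 0.034], [0.375, 0.068, 0.036, -0.025, 0.02, -0.065, 0.034]]}}

```text
time_s: 1.77
eef_pos: [0.3865, 0.1006, 0.2703]
tool_rot: [[0.133, 0.859, 0.494], [0.991, -0.116, -0.064], [0.002, 0.498, -0.867]]
contact_force: [0.6, -1.8, 0.6]
opening: 0.4
```

```bash
python3 - <<'E'
from h import *
m=np.array([.526,.2185,.1168]); R=frame(30)
p=m-.18*R[:,2]; print(rel(p,R), bot.sense()["qpos"])
c=imaging.get_calibration("wrist"); np.save("w1.npy",c,allow_pickle=True); cv2.imwrite("pics/w1.png",imaging.capture("wrist"))
s=bot.sense(); R0=s["tool_rot"]
print("cam in tool",R0.T@(c["pose"][:3,3]-s["eef_pos"]), (R0.T@c["pose"][:3,:3]).round(3),c["intrinsics"],c["dist"])
E
```

```text
[ 0.135   0.0293  0.0144 -0.0018  0.0006 -0.0049] [ 0.48782166 -0.42214929 -0.62111606  0.93349687 -0.29271041  2.12645091]
cam in tool [ 0.07278262  0.00020824 -0.14766317] [[-0.005  0.95   0.313]
 [ 1.     0.004  0.001]
 [-0.     0.313 -0.95 ]] [[371.66862333   0.         318.83456941]
 [  0.         371.66862333 241.55448424]
 [  0.           0.           1.        ]] [-0.04694415  0.          0.          0.          0.        ]
```

View pics/w1.png

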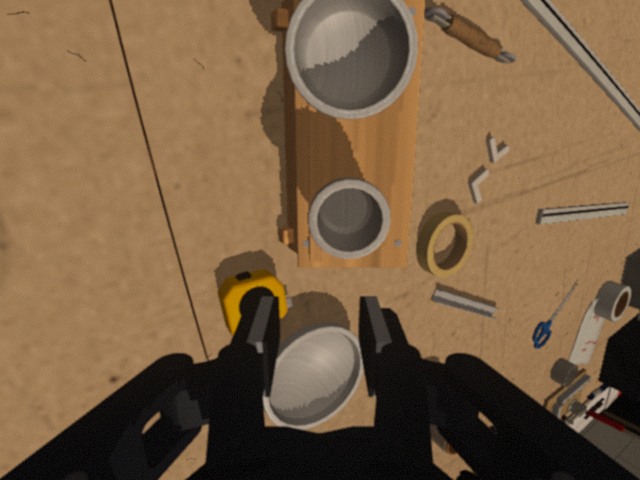

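```bash
python3 - <<'E'
from h import *
a=cv2.imread("pics/w1.png"); crop(a,270,0,430,280,2.14*1,"pics/w1c.png"); crop(a,270,0,430,130,5,"pics/w1m.png"); crop(a,270,160,430,280,5,"pics/w1s.png")
E
```

```text
(no output)
```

View pics/w1m.png

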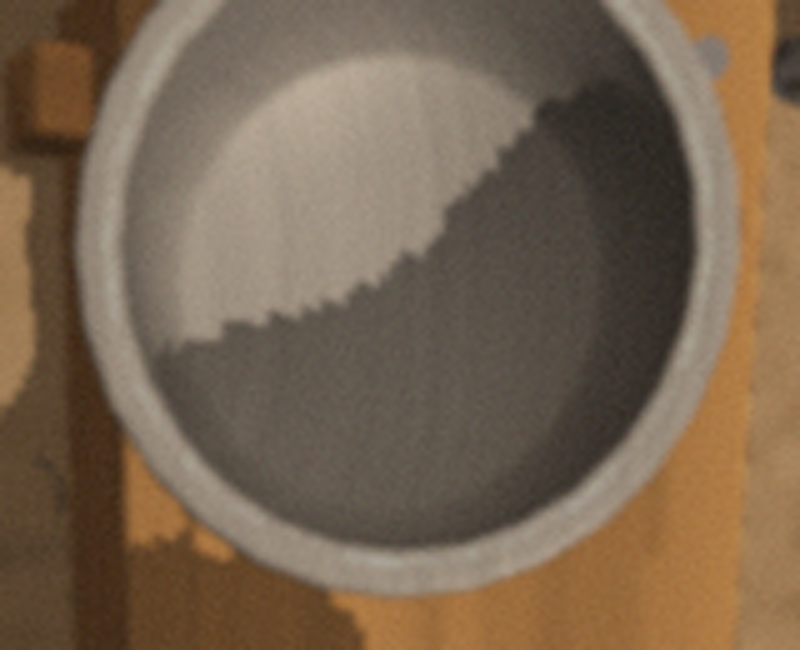

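View pics/w1s.png

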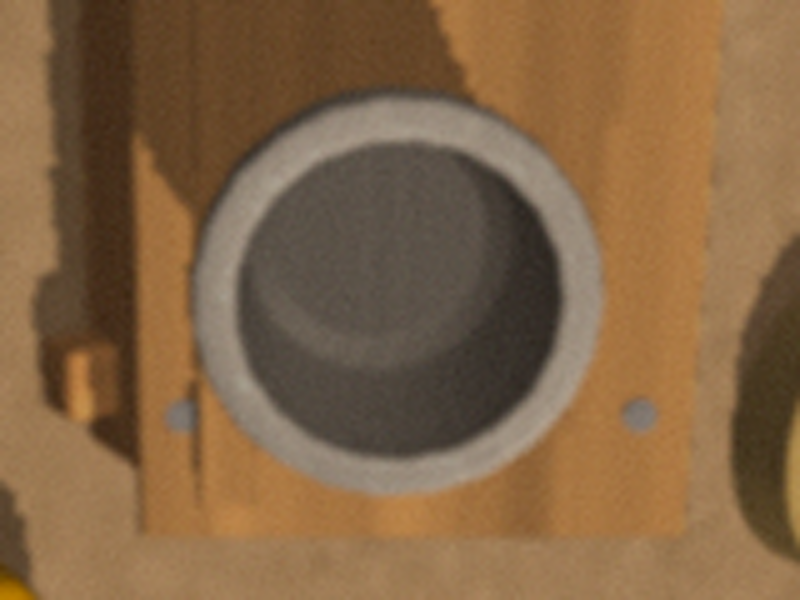

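```bash
python3 - <<'E'
from h import *
from scipy.optimize import least_squares
cw=np.load("w1.npy",allow_pickle=True).item(); ax=-frame(30)[:,2]
ext=lambda c,r:(lambda p:np.array([p[:,0].min(),p[:,0].max(),p[:,1].max(),p[:,1].min()]))(proj(cw,circle(c,ax,r,180)))
for n,b,r,h,g in (("mid",np.array([77/5+270,740/5+270,596/5]),.056,.054,[.525,.2185,.1168]),("small",np.array([195/5+270,603/5+270,493/5+160,93/5+160]),.038,.066,[.4995,.078,.1272])):
    s=least_squares(lambda p:ext(p,r)[:len(b)]-b,g); print(n,s.x.round(4),s.fun.round(2),(s.x-h*ax).round(4))
    s=least_squares(lambda p:ext(np.r_[p,g[2]],r)[:len(b)]-b,g[:2]); print(n,"zfix",s.x.round(4),s.fun.round(2))
E
```

```text
mid [0.5264 0.2202 0.1137] [0. 0. 0.] [0.5531 0.2167 0.0669]
mid zfix [0.5243 0.2204] [-0.68  0.84  0.07]
small [0.5024 0.0769 0.1233] [-0.23  0.23 -0.24  0.23] [0.5352 0.0727 0.0661]
small zfix [0.5    0.0784] [-0.73  0.89  0.38 -0.27]
```

```bash
python3 - <<'E'
from h import *
m=np.array([.5248,.2195,.1165]); R=frame(30)
p=m-.052*R[:,1]-.045*R[:,2]; print(p,rel(p,R))
E
```

```text
[0.4578231  0.22815124 0.12947114] [ 0.1283 -0.0237  0.1489 -0.003  -0.0037 -0.0007]
```

Call:
{"fn": "servo_tool", "kwargs": {"moves": [[0.06, -0.012, 0.02, 0, 0, 0, 0.034], [0.1, -0.022, 0.05, -0.003, -0.004, 0, 0.034], [0.128, -0.0235, 0.085, -0.003, -0.004, 0, 0.034], [0.128, -0.0235, 0.12, -0.003, -0.004, 0, 0.034], [0.128, -0.0235, 0.149, -0.003, -0.004, 0, 0.034], [0.128, -0.0235, 0.149, -0.003, -0.004, 0, 0.034], [0.128, -0.0235, 0.149, -0.003, -0.004, 0, 0.034], [0.128, -0.0235, 0.149, -0.003, -0.004, 0, 0.034], [0.128, -0.0235, 0.149, -0.003, -0.004, 0, 0.034], [0.128, -0.0235, 0.149, -0.003, -0.004, 0, 0.034]]}}

```text
time_s: 2.65
eef_pos: [0.4572, 0.2197, 0.1313]
tool_rot: [[0.135, 0.857, 0.497], [0.991, -0.117, -0.067], [0.0, 0.501, -0.865]]
contact_force: [0.3, -0.1, 0.3]
opening: 0.394
```

```bash
python3 - <<'E'
from h import *
m=np.array([.5248,.2195,.1165]); R=frame(30)
p=m-.052*R[:,1]-.003*R[:,2]; print(p,rel(p,R), bot.sense()["qpos"])
cv2.imwrite("pics/w2.png",imaging.capture("wrist"))
E
```

```text
[0.47865007 0.22546107 0.09309808] [ 0.0086 -0.0015  0.0433  0.0016  0.003  -0.0057] [ 0.6799586  -0.0366952  -0.70425563  0.52467541 -0.37329389  2.31343585]
```

View pics/w2.png

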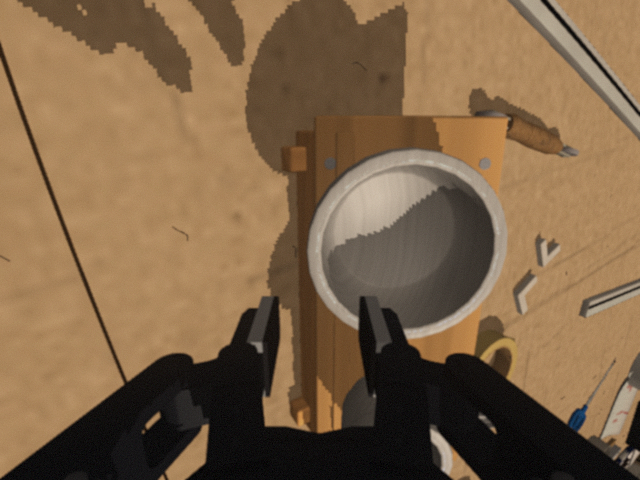

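```bash
python3 - <<'E'
from h import *
a=cv2.imread("pics/w2.png"); crop(a,295,140,515,345,3.6,"pics/w2c.png")
E
```

```text
(no output)
```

View pics/w2c.png

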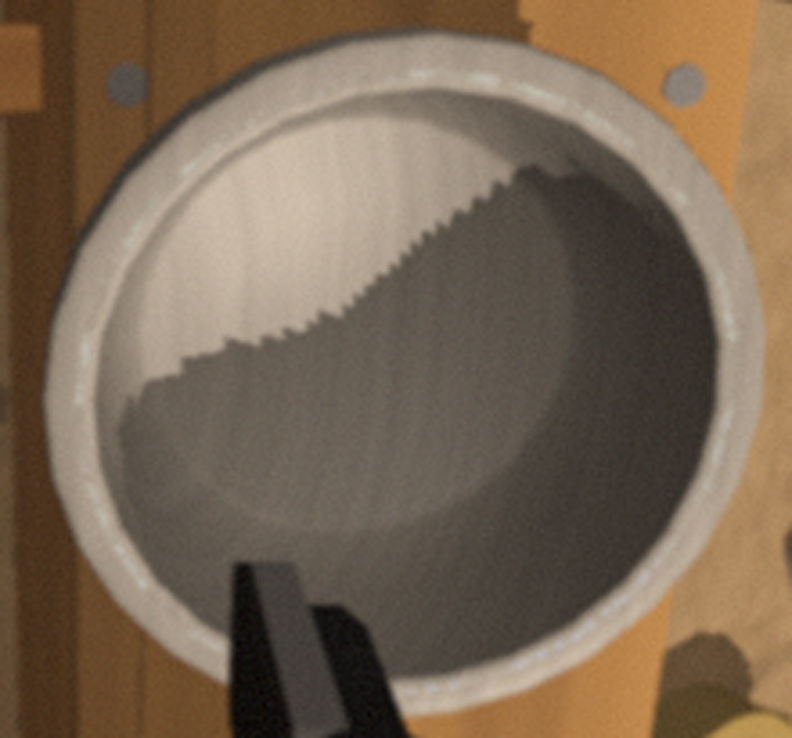

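```bash
python3 - <<'E'
from h import *
from scipy.optimize import least_squares
cw=imaging.get_calibration("wrist"); print(bot.sense()["eef_pos"])
ax=-frame(30)[:,2]
ext=lambda c,r:(lambda p:np.array([p[:,0].min(),p[:,0].max(),p[:,1].max(),p[:,1].min()]))(proj(cw,circle(c,ax,r,180)))
b=np.array([44/3.6+295,766/3.6+295,714/3.6+140,32/3.6+140])
for g in ([.525,.2185,.1165],):
    s=least_squares(lambda p:ext(p,.056)-b,g); print(s.x.round(4),s.fun.round(2))
    s=least_squares(lambda p:ext(np.r_[p,g[2]],.056)-b,g[:2]); print("zfix",s.x.round(4),s.fun.round(2))
R=frame(30)
p=s.x
E
```

```text
[0.45721158 0.21967917 0.13119446]
[0.5253 0.2202 0.115 ] [ 0.17 -0.18  0.2  -0.17]
zfix [0.5242 0.2207] [-0.41  1.12  1.32 -0.78]
```

```bash
python3 - <<'E'
from h import *
m=np.array([.5252,.2200,.1155]); R=frame(30)
p=m-.052*R[:,1]-.035*R[:,2]; print(p,rel(p,R))
E
```

```text
[0.4631819  0.22801072 0.11981089] [ 0.0091 -0.0016  0.0123  0.0016  0.003  -0.0056]
```

Call:
{"fn": "servo_tool", "kwargs": {"moves": [[0.008, -0.002, 0.003, 0.001, 0.002, -0.004, 0.034], [0.008, -0.002, 0.006, 0.001, 0.002, -0.004, 0.034], [0.008, -0.002, 0.01, 0.001, 0.002, -0.004, 0.034], [0.008, -0.002, 0.01, 0.001, 0.002, -0.004, 0.034], [0.008, -0.002, 0.01, 0.001, 0.002, -0.004, 0.034], [0.008, -0.002, 0.01, 0.001, 0.002, -0.004, 0.034], [0.008, -0.002, 0.01, 0.001, 0.002, -0.004, 0.034], [0.008, -0.002, 0.01, 0.001, 0.002, -0.004, 0.034], [0.008, -0.002, 0.01, 0.001, 0.002, -0.004, 0.034], [0.008, -0.002, 0.01, 0.001, 0.002, -0.004, 0.034]]}}

```text
time_s: 3.53
eef_pos: [0.4612, 0.2268, 0.1198]
tool_rot: [[0.13, 0.859, 0.494], [0.992, -0.112, -0.067], [-0.002, 0.499, -0.867]]
contact_force: [0.0, 0.0, 0.4]
opening: 0.395
```

```bash
python3 - <<'E'
from h import *
m=np.array([.5252,.2200,.1155]); R=frame(30)
p=m-.052*R[:,1]-.003*R[:,2]; print(p,rel(p,R))
E
```

```text
[0.47905007 0.22596107 0.09209808] [ 0.0015  0.0016  0.0329 -0.0013  0.0027 -0.0007]
```

Call:
{"fn": "servo_tool", "kwargs": {"moves": [[0.0015, 0.0015, 0.005, 0, 0, 0, 0.034], [0.0015, 0.0015, 0.01, 0, 0, 0, 0.034], [0.0015, 0.0015, 0.015, 0, 0, 0, 0.034], [0.0015, 0.0015, 0.02, 0, 0, 0, 0.034], [0.0015, 0.0015, 0.024, 0, 0, 0, 0.034], [0.0015, 0.0015, 0.028, 0, 0, 0, 0.034], [0.0015, 0.0015, 0.031, 0, 0, 0, 0.034], [0.0015, 0.0015, 0.033, 0, 0, 0, 0.034], [0.0015, 0.0015, 0.033, 0, 0, 0, 0.034], [0.0015, 0.0015, 0.033, 0, 0, 0, 0.034]]}}

```text
time_s: 4.37
eef_pos: [0.479, 0.2259, 0.0918]
tool_rot: [[0.13, 0.86, 0.494], [0.992, -0.112, -0.067], [-0.002, 0.499, -0.867]]
contact_force: [0.3, -0.5, 0.8]
opening: 0.401
```

```bash
python3 - <<'E'
from h import *
m=np.array([.5252,.2200,.1155]); R=frame(30)
p=m-.052*R[:,1]-.003*R[:,2]; print(p,rel(p,R))
cv2.imwrite("pics/w3.png",imaging.capture("wrist"))
E
```

```text
[0.47905007 0.22596107 0.09209808] [ 0.0001  0.0002 -0.0002 -0.0014  0.0028 -0.0006]
```

View pics/w3.png

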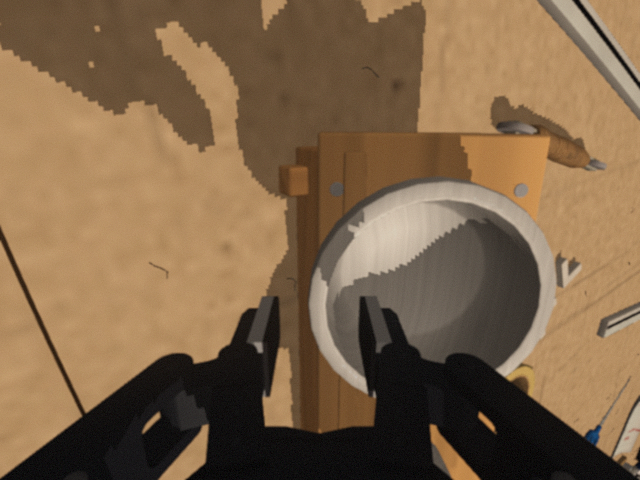

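Call:
{"fn": "servo_tool", "kwargs": {"moves": [[0, 0, 0, 0, 0, 0, 0.02], [0, 0, 0, 0, 0, 0, 0.012], [0, 0, 0, 0, 0, 0, 0.006], [0, 0, 0, 0, 0, 0, 0], [0, 0, 0, 0, 0, 0, 0], [0, 0, 0, 0, 0, 0, 0], [0, 0, 0, 0, 0, 0, 0], [0, 0, 0, 0, 0, 0, 0], [0, 0, 0, 0, 0, 0, 0], [0, 0, 0, 0, 0, 0, 0]]}}

```text
time_s: 5.25
eef_pos: [0.4789, 0.2259, 0.0918]
tool_rot: [[0.13, 0.86, 0.494], [0.992, -0.112, -0.067], [-0.002, 0.499, -0.867]]
contact_force: [0.3, -1.1, -0.2]
opening: -0.003
```

```bash
python3 - <<'E'
from h import *
s=bot.sense();print(s["opening"]*85.4,s["contact_force"],s["wrist_torque"])
cv2.imwrite("pics/w4.png",imaging.capture("wrist"))
E
```

```text
-0.22949847671463203 [ 0.32138619 -1.08258949 -0.19634609] [0.07430995 0.44279418 0.02689317]
```

View pics/w4.png

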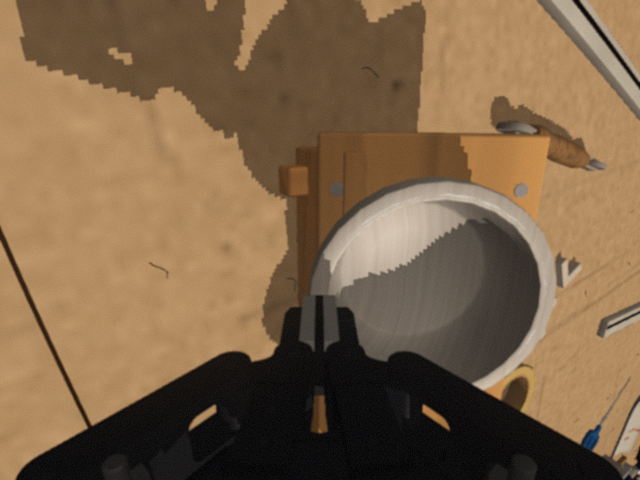

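```bash
python3 - <<'E'
from h import *
s=bot.sense(); c=imaging.get_calibration("wrist"); R=s["tool_rot"];p=s["eef_pos"]
for d in (-.02,0,.01,.019,.03): print(d,proj(c,p+R[:,2]*d).round(1))
print("rim",proj(c,np.array([.5252,.22,.1155])-frame(30)[:,1]*.052))
a=cv2.imread("pics/w4.png"); crop(a,240,160,440,400,2.5,"pics/w4c.png")
E
```

```text
-0.02 [[317.3 332.7]]
0 [[317.5 308.3]]
0.01 [[317.6 298.1]]
0.019 [[317.7 289.8]]
0.03 [[317.8 280.6]]
rim [[318.03189621 305.25739436]]
```

View pics/w4c.png

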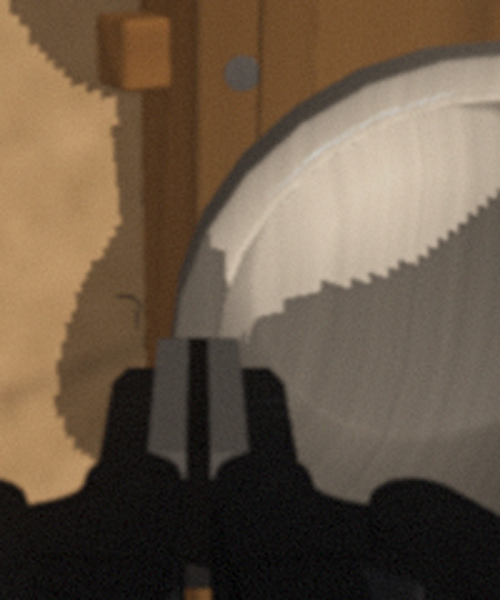

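```bash
python3 - <<'E'
from h import *
s=bot.sense(); c=imaging.get_calibration("wrist"); R=s["tool_rot"];p=s["eef_pos"]
for d in (-.05,-.03,-.015,0,.01,.019):
  print(d,[proj(c,p+R@[x,y,d]).round(0)[0].tolist() for x in(.011,-.011) for y in (0.,.008)])
print(R.T@(c["pose"][:3,3]-p))
b=cv2.imread("pics/w3.png"); crop(b,240,260,420,430,4,"pics/w3c.png")
a=imaging.capture("scene"); cv2.imwrite("pics/s4.png",a); crop(a,200,200,400,350,4,"pics/s4c.png")
E
```

```text
-0.05 [[317.0, 354.0], [343.0, 354.0], [317.0, 411.0], [341.0, 411.0]]
-0.03 [[317.0, 321.0], [340.0, 321.0], [317.0, 372.0], [338.0, 372.0]]
-0.015 [[317.0, 302.0], [338.0, 302.0], [317.0, 349.0], [337.0, 349.0]]
0 [[317.0, 286.0], [336.0, 286.0], [318.0, 330.0], [335.0, 330.0]]
0.01 [[318.0, 276.0], [335.0, 276.0], [318.0, 319.0], [334.0, 319.0]]
0.019 [[318.0, 269.0], [334.0, 269.0], [318.0, 310.0], [334.0, 310.0]]
[ 0.07892172  0.00077037 -0.14713459]
```

View pics/w3c.png

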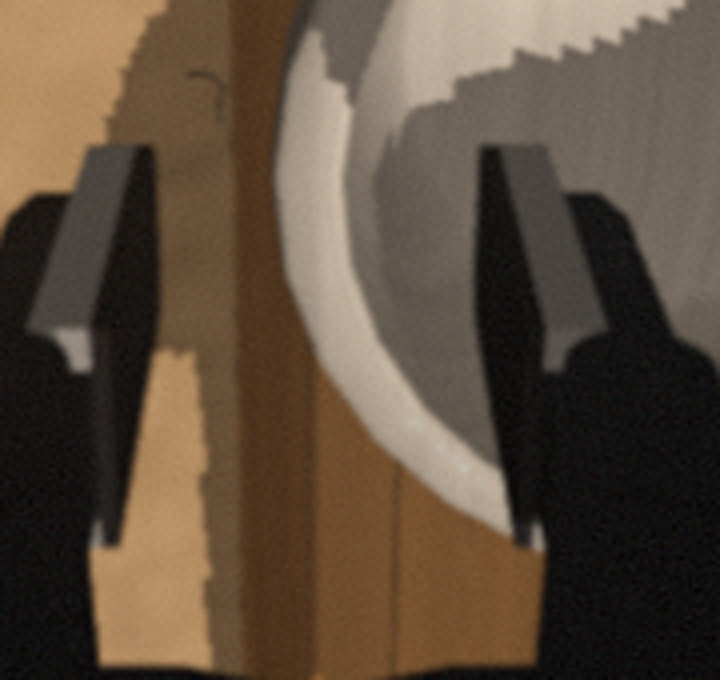

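View pics/s4c.png

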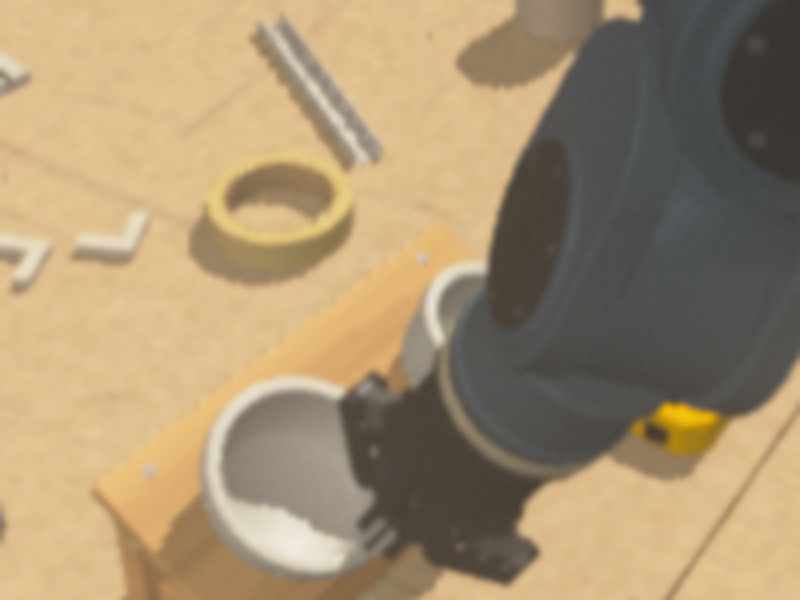

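Call:
{"fn": "servo_tool", "kwargs": {"moves": [[0, 0, 0, 0, 0, 0, 0.034], [0, 0, 0, 0, 0, 0, 0.034], [0, 0, 0, 0, 0, 0, 0.034], [0, 0, 0.003, 0, 0, 0, 0.034], [0, 0, 0.007, 0, 0, 0, 0.034], [0, 0, 0.011, 0, 0, 0, 0.034], [0, 0, 0.015, 0, 0, 0, 0.034], [0, 0, 0.019, 0, 0, 0, 0.034], [0, 0, 0.021, 0, 0, 0, 0.034], [0, 0, 0.021, 0, 0, 0, 0.034]]}}

```text
time_s: 6.18
eef_pos: [0.4893, 0.2242, 0.073]
tool_rot: [[0.13, 0.86, 0.494], [0.991, -0.112, -0.067], [-0.003, 0.498, -0.867]]
contact_force: [-0.0, 0.2, -0.3]
opening: 0.4
```

```bash
python3 - <<'E'
from h import *
a=imaging.capture("wrist");cv2.imwrite("pics/w5.png",a); crop(a,240,220,440,420,3.5,"pics/w5c.png")
E
```

```text
(no output)
```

View pics/w5c.png

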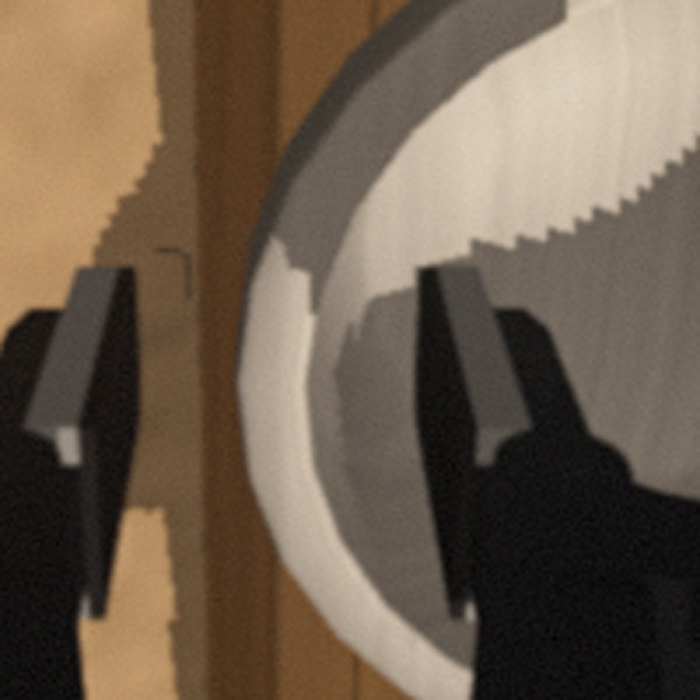

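Call:
{"fn": "servo_tool", "kwargs": {"moves": [[0, 0, 0.003, 0, 0, 0, 0.034], [0, 0, 0.006, 0, 0, 0, 0.03], [0, 0, 0.006, 0, 0, 0, 0.018], [0, 0, 0.006, 0, 0, 0, 0.012], [0, 0, 0.006, 0, 0, 0, 0.009], [0, 0, 0.006, 0, 0, 0, 0.006], [0, 0, 0.006, 0, 0, 0, 0], [0, 0, 0.006, 0, 0, 0, 0], [0, 0, 0.006, 0, 0, 0, 0], [0, 0, 0.006, 0, 0, 0, 0]]}}

```text
time_s: 7.07
eef_pos: [0.4923, 0.224, 0.0689]
tool_rot: [[0.13, 0.859, 0.495], [0.991, -0.112, -0.067], [-0.002, 0.499, -0.866]]
contact_force: [-7.0, -3.0, 8.8]
opening: 0.089
```

```bash
python3 - <<'E'
from h import *
s=bot.sense();print(s["opening"]*85.4,s["contact_force"],s["wrist_torque"],s["eef_pos"])
a=imaging.capture("wrist");cv2.imwrite("pics/w6.png",a); crop(a,240,180,440,420,2.5,"pics/w6c.png")
E
```

```text
7.564115196420556 [-7.01747679 -3.00392015  8.83679407] [-0.60077661  0.1836075  -0.42351811] [0.49232142 0.22397482 0.06886696]
```

View pics/w6c.png

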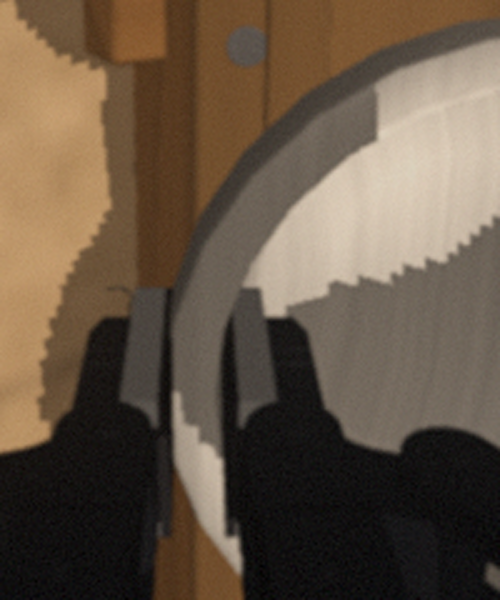

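Call:
{"fn": "servo_tool", "kwargs": {"moves": [[0, 0, -0.003, 0, 0, 0, 0], [0, 0, -0.008, 0, 0, 0, 0], [0, 0, -0.015, 0, 0, 0, 0], [0, 0, -0.025, 0, 0, 0, 0], [0, 0, -0.04, 0, 0, 0, 0], [0, 0, -0.055, 0, 0, 0, 0], [0, 0, -0.07, 0, 0, 0, 0], [0, 0, -0.085, 0, 0, 0, 0], [0, 0, -0.1, 0, 0, 0, 0], [0, 0, -0.1, 0, 0, 0, 0]]}}

```text
time_s: 7.95
eef_pos: [0.4426, 0.2316, 0.1575]
tool_rot: [[0.129, 0.859, 0.496], [0.992, -0.112, -0.064], [0.0, 0.5, -0.866]]
contact_force: [0.4, -0.2, -1.9]
opening: 0.087
```

```bash
python3 - <<'E'
from h import *
s=bot.sense();print(s["opening"]*85.4,s["contact_force"],s["wrist_torque"],s["eef_pos"],s["qpos"])
c=imaging.get_calibration("wrist"); print(s["tool_rot"].T@(c["pose"][:3,3]-s["eef_pos"]))
a=imaging.capture("wrist");cv2.imwrite("pics/w7.png",a)
a=imaging.capture("scene");cv2.imwrite("pics/s7.png",a)
E
```

```text
7.412887981999032 [ 0.39548376 -0.16765612 -1.91484891] [0.0862627  0.70197916 0.04504144] [0.44256627 0.23164777 0.15745528] [ 0.72645147 -0.06873533 -0.65782482  0.6196706  -0.38721171  2.35494448]
[ 0.07892051  0.00076961 -0.14712776]
```

View pics/w7.png

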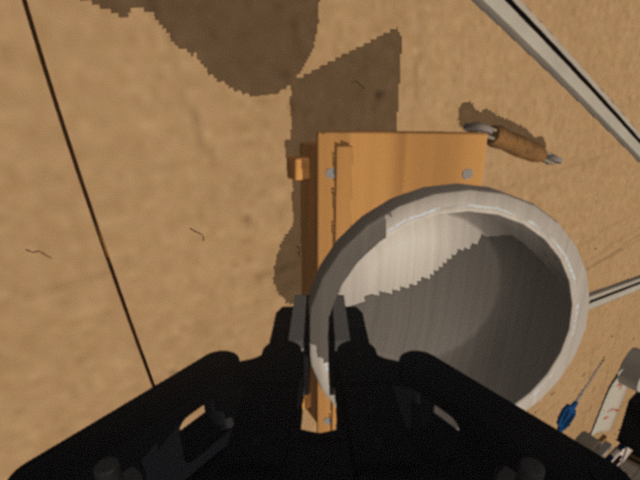

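View pics/s7.png

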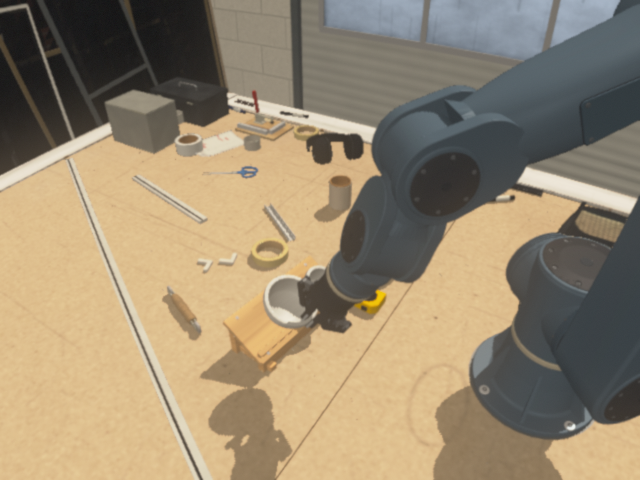

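```bash
python3 - <<'E'
from h import *
a=cv2.imread("pics/w7.png"); crop(a,300,175,600,415,2.6,"pics/w7c.png")
E
```

```text
(no output)
```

View pics/w7c.png

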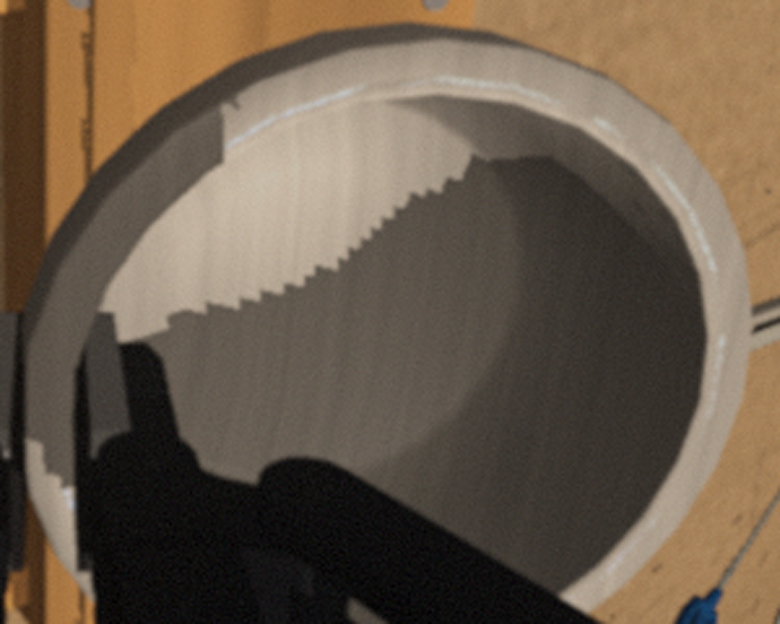

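```bash
cat > ring.py <<'E'
from h import *
from scipy.optimize import least_squares
def ringfit(cal,pts,r,c0,ax0,fixax=False):
    a=np.cross(ax0,[0,1,0.1]);a/=np.linalg.norm(a);b=np.cross(ax0,a)
    def res(p):
        ax=ax0+(0 if fixax else p[3]*a+p[4]*b)
        q=proj(cal,circle(p[:3],ax,r,720)); 
        # signed dist
        from numpy.linalg import norm
        cc=proj(cal,p[:3])[0]; out=[]
        for x in pts:
            d=norm(q-x,axis=1); i=d.argmin(); out.append(d[i]*np.sign(norm(x-cc)-norm(q[i]-cc)))
        return np.array(out)
    s=least_squares(res,np.r_[c0,0,0],diff_step=1e-4,x_scale=[.01,.01,.01,.1,.1],loss="soft_l1")
    p=s.x; ax=ax0+(0 if fixax else p[3]*a+p[4]*b); return p[:3],ax/np.linalg.norm(ax),res(p)
E
python3 - <<'E'
from ring import *
c=imaging.get_calibration("wrist"); s=bot.sense(); R=s["tool_rot"]
o=np.array([(95,590),(27,430),(45,520),(240,88),(330,54),(420,42),(520,48),(600,75),(670,125),(720,190),(747,270),(750,330),(740,400),(715,470),(680,525),(600,607)])/2.6+[300,175]
inn=np.array([(440,96),(540,115),(600,148),(650,190),(690,255),(706,330),(697,420),(660,500),(570,595)])/2.6+[300,175]
g=s["eef_pos"]+R@[0,.052,-.025]
for fx in (True,False):
  m,ax,r=ringfit(c,o,.056,g,-R[:,2],fx)
  print("m in tool",(R.T@(m-s["eef_pos"])).round(4),"ax in tool",(R.T@ax).round(3),"res",r.round(1))
E
```

```text
m in tool [ 0.0001  0.0525 -0.0192] ax in tool [-0.  0. -1.] res [ 0.5 -1.5  1.1 -0.8 -0.8 -0.9  0.6  1.4  1.1  0.8 -0.4 -1.3 -1.2 -0.3
 -0.4  1.2]
m in tool [ 0.0002  0.0531 -0.0198] ax in tool [ 0.01   0.028 -1.   ] res [-0.8 -0.4  1.   0.6  0.1 -0.8  0.   0.7  0.6  0.6 -0.3 -0.9 -0.7  0.1
 -0.5  0.8]
```

```bash
python3 - <<'E'
from h import *
q=np.array([0,.0525,-.0195]); s=bot.sense()
print("up",rel(s["eef_pos"]+[0,0,.11],s["tool_rot"]))
for yaw in (YAW,-.3):
  R=frame(0,yaw); m=np.array([.4805,-.162,.22]); v=rel(m-R@q,R); print(m-R@q,v,np.degrees(np.linalg.norm(v[3:])))
R=frame(10,-.12); print(rel(np.array([.43,.08,.25]),R))
E
```

```text
up [-0.0002  0.0549 -0.0953  0.     -0.      0.    ]
[ 0.42843256 -0.15527458  0.2005    ] [-0.3851  0.0532 -0.021   0.5226  0.0016 -0.0007] 29.942941567987287
[ 0.43034483 -0.14648519  0.2005    ] [-0.3761  0.0539 -0.0206  0.5214 -0.0432  0.1669] 31.46471222343111
[-0.1516  0.0531 -0.0786  0.348   0.0046 -0.0086]
```

Call:
{"fn": "servo_tool", "kwargs": {"moves": [[0, 0.015, -0.026, 0, 0, 0, 0], [0, 0.033, -0.057, 0, 0, 0, 0], [-0.01, 0.05, -0.085, 0.03, 0, 0, 0], [-0.04, 0.054, -0.09, 0.09, 0, 0, 0], [-0.075, 0.054, -0.09, 0.16, 0, 0, 0], [-0.115, 0.054, -0.085, 0.25, 0, 0, 0], [-0.155, 0.053, -0.08, 0.35, 0, 0, 0], [-0.195, 0.053, -0.075, 0.42, 0, 0, 0], [-0.235, 0.053, -0.065, 0.48, 0, 0, 0], [-0.275, 0.053, -0.055, 0.522, 0, 0, 0]]}}

```text
time_s: 8.88
eef_pos: [0.4262, -0.0257, 0.2329]
tool_rot: [[0.13, 0.991, -0.004], [0.991, -0.13, 0.0], [-0.0, -0.004, -1.0]]
contact_force: [1.9, 0.1, -2.3]
opening: 0.079
```

```bash
python3 - <<'E'
from h import *
q=np.array([0,.0525,-.0195]); s=bot.sense(); print(s["opening"]*85.4)
R=frame(0); m=np.array([.4805,-.162,.20]); print(rel(m-R@q,R))
E
```

```text
6.712033395614098
[-0.1281  0.0193  0.0524 -0.0036  0.0004 -0.0021]
```

Call:
{"fn": "servo_tool", "kwargs": {"moves": [[-0.035, 0.005, 0.01, -0.003, 0, -0.002, 0], [-0.07, 0.01, 0.02, -0.003, 0, -0.002, 0], [-0.1, 0.015, 0.03, -0.003, 0, -0.002, 0], [-0.12, 0.018, 0.04, -0.003, 0, -0.002, 0], [-0.128, 0.019, 0.05, -0.003, 0, -0.002, 0], [-0.128, 0.019, 0.052, -0.003, 0, -0.002, 0], [-0.128, 0.019, 0.052, -0.003, 0, -0.002, 0], [-0.128, 0.019, 0.052, -0.003, 0, -0.002, 0], [-0.128, 0.019, 0.052, -0.003, 0, -0.002, 0], [-0.128, 0.019, 0.052, -0.003, 0, -0.002, 0]]}}

```text
time_s: 9.72
eef_pos: [0.4285, -0.1524, 0.1826]
tool_rot: [[0.127, 0.992, 0.004], [0.992, -0.127, -0.003], [-0.002, 0.004, -1.0]]
contact_force: [-0.1, 0.5, -2.8]
opening: 0.081
```

```bash
python3 - <<'E'
from h import *
s=bot.sense(); print(s["opening"]*85.4, s["wrist_torque"])
a=imaging.capture("wrist");cv2.imwrite("pics/w8.png",a)
a=imaging.capture("scene");cv2.imwrite("pics/s8.png",a);crop(a,280,180,440,300,5,"pics/s8c.png")
E
```

```text
6.913439624340501 [ 0.04497374  0.10180723 -0.01041966]
```

View pics/w8.png

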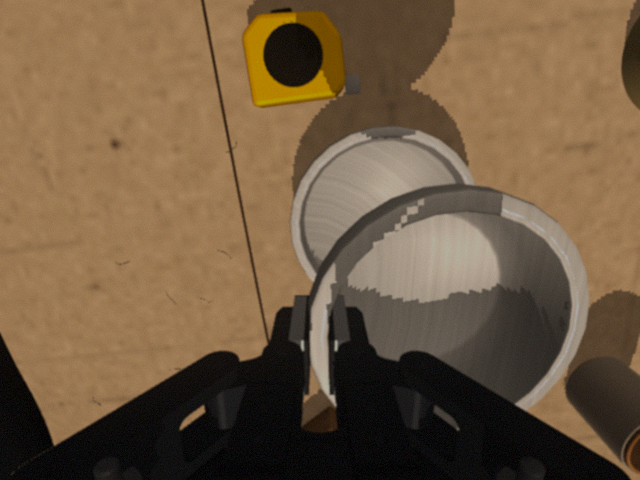

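View pics/s8c.png

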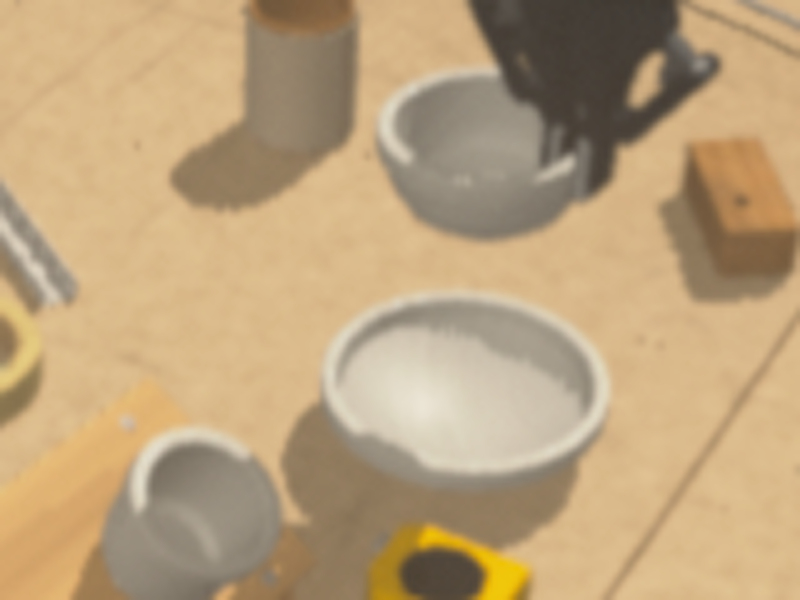

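```bash
python3 - <<'E'
from h import *
a=cv2.imread("pics/w8.png"); crop(a,280,115,490,295,3.8,"pics/w8c.png"); crop(a,300,175,600,415,2.6,"pics/w8d.png")
E
```

```text
(no output)
```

View pics/w8c.png

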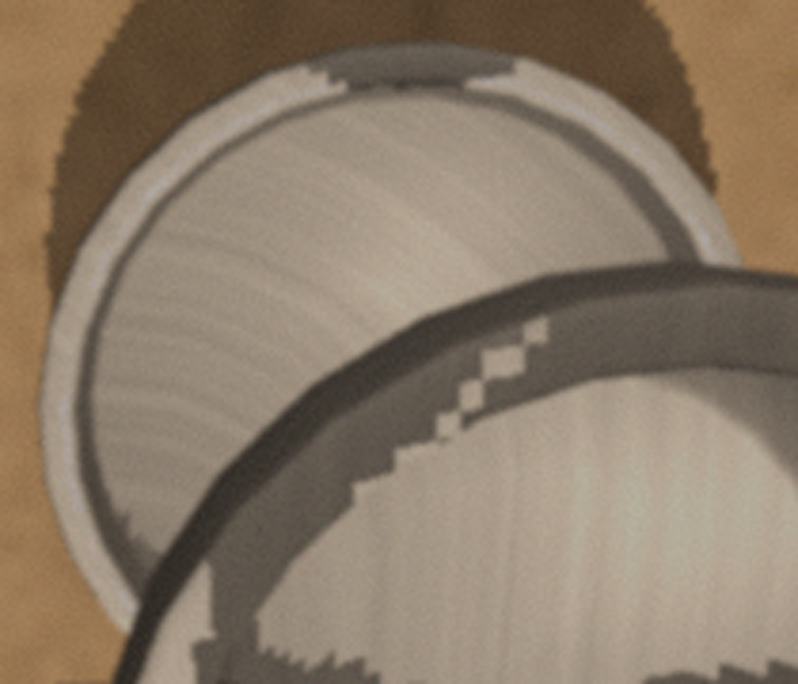

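View pics/w8d.png

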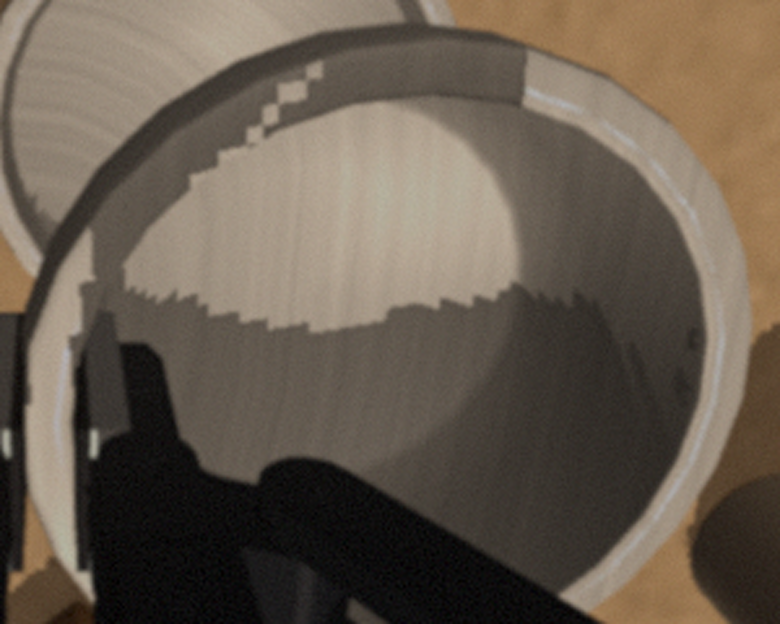

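```bash
python3 - <<'E'
from ring import *
c=imaging.get_calibration("wrist"); s=bot.sense(); R=s["tool_rot"]
L=np.array([(740,260),(712,200),(660,140),(600,95),(520,58),(420,43),(310,64),(230,105),(150,170),(90,240),(55,310),(42,400),(48,480),(75,550),(128,632)])/3.8+[280,115]
H=np.array([(92,598),(27,430),(45,520),(35,345),(60,290),(95,230),(300,68),(430,43),(525,48),(600,75),(670,125),(720,190),(745,260),(750,320),(742,390),(715,460),(670,530),(600,607)])/2.6+[300,175]
Z=np.array([0,0,1.])
for fx in (True,False):
  m,ax,r=ringfit(c,L,.078,[.48,-.162,.04],Z,fx); print("large",m.round(4),ax.round(3),r.round(1))
# z fixed at .04
def f(p):
    q=proj(c,circle(np.r_[p,.04],Z,.078,720)); cc=q.mean(0)
    o=[]
    for x in L:
        d=np.linalg.norm(q-x,axis=1);i=d.argmin();o.append(d[i]*np.sign(np.linalg.norm(x-cc)-np.linalg.norm(q[i]-cc)))
    return o
t=least_squares(f,[.48,-.162],diff_step=1e-4); print("zfix",t.x.round(4),np.round(t.fun,1))
g=s["eef_pos"]+R@[0,.0525,-.0195]
for fx in (True,False):
  m,ax,r=ringfit(c,H,.056,g,-R[:,2],fx)
  print("held",m.round(4),"tool",(R.T@(m-s["eef_pos"])).round(4),"ax",ax.round(3),"res",r.round(1))
E
```

```text
large [ 0.4837 -0.1634  0.0359] [0. 0. 1.] [-0.2  0.4 -0.4 -0.2  0.6  1.1  0.2 -1.3 -1.6  0.2  1.1  0.5  0.4 -0.7
 -0.4]
large [ 0.4836 -0.1632  0.0353] [ 0.019 -0.05   0.999] [ 0.3  0.3 -0.5 -0.6  0.4  1.   0.3 -1.1 -1.5  0.2  1.   0.1  0.2 -0.7
  0.1]
zfix [ 0.4836 -0.1634] [-1.7 -0.9 -1.1 -0.6  0.6  1.2  0.4 -0.9 -1.3  0.2  1.  -0.2 -0.3 -1.8
 -1.9]
held [ 0.4809 -0.1597  0.2013] tool [-0.0004  0.053  -0.0186] ax [-0.004  0.003  1.   ] res [ 5.1  0.7  3.  -0.6 -3.5 -4.3 -1.1 -0.2  1.8  1.8  1.3  0.9 -0.3 -1.3
 -1.5 -2.1 -1.9  1.4]
held [ 0.4811 -0.1591  0.2045] tool [ 0.0003  0.0532 -0.0217] ax [ 0.069 -0.002  0.998] res [-0.7  0.4 -0.3  1.5 -0.6 -0.5  0.8 -0.6  0.5 -0.3 -0.6 -0.3  0.1 -0.3
  0.3 -0.4 -0.7  1.3]
```

```bash
python3 - <<'E'
from h import *
q=np.array([0,.0532,-.0205]); R=frame(3.7); m=np.array([.4825,-.163,.08]); v=rel(m-R@q,R); print(m-R@q,v)
E
```

```text
[ 0.43116031 -0.15636858  0.05610961] [-0.003   0.0027  0.1264 -0.0606  0.0021  0.0013]
```

Call:
{"fn": "servo_tool", "kwargs": {"moves": [[-0.003, 0.0025, 0.02, -0.02, 0.002, 0, 0], [-0.003, 0.0025, 0.04, -0.04, 0.002, 0, 0], [-0.003, 0.0025, 0.06, -0.06, 0.002, 0, 0], [-0.003, 0.0025, 0.08, -0.06, 0.002, 0, 0], [-0.003, 0.0025, 0.1, -0.06, 0.002, 0, 0], [-0.003, 0.0025, 0.11, -0.06, 0.002, 0, 0], [-0.003, 0.0025, 0.12, -0.06, 0.002, 0, 0], [-0.003, 0.0025, 0.126, -0.06, 0.002, 0, 0], [-0.003, 0.0025, 0.126, -0.06, 0.002, 0, 0], [-0.003, 0.0025, 0.126, -0.06, 0.002, 0, 0]]}}

```text
time_s: 10.65
eef_pos: [0.4307, -0.1567, 0.0564]
tool_rot: [[0.128, 0.99, 0.063], [0.992, -0.127, -0.008], [-0.0, 0.063, -0.998]]
contact_force: [-0.4, 0.1, -1.7]
opening: 0.083
```

```bash
python3 - <<'E'
from h import *
s=bot.sense(); print(s["opening"]*85.4, s["contact_force"])
a=imaging.capture("wrist");cv2.imwrite("pics/w9.png",a)
a=imaging.capture("scene");crop(a,320,200,430,290,7,"pics/s9c.png");cv2.imwrite("pics/s9.png",a)
a=imaging.capture("top");crop(a,290,220,420,340,6,"pics/t9c.png");cv2.imwrite("pics/t9.png",a)
E
```

```text
7.084038762806457 [-0.37271385  0.06129381 -1.66966039]
```

View pics/w9.png

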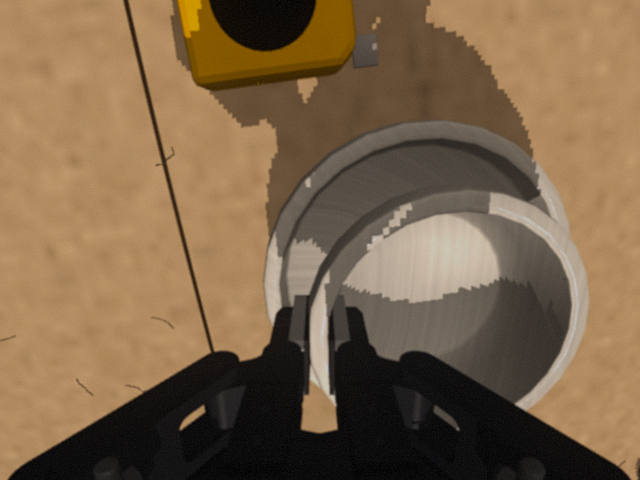

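View pics/s9c.png

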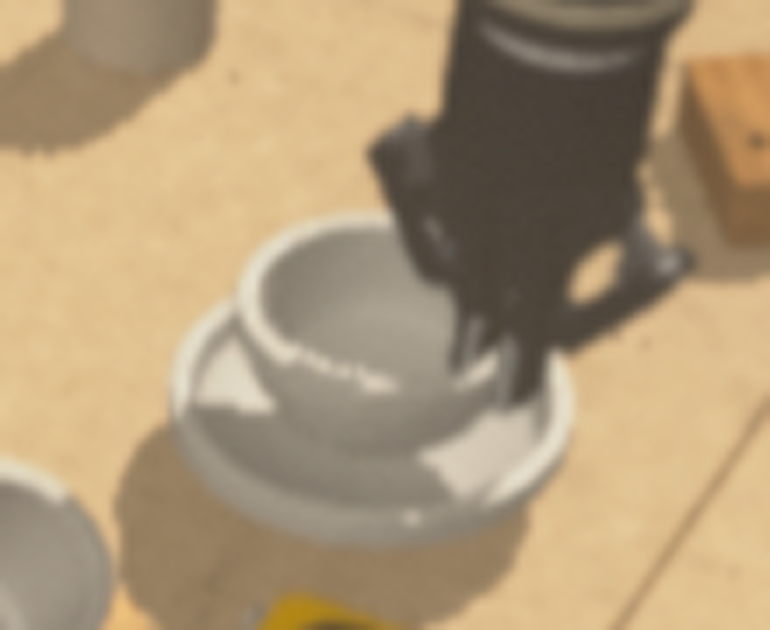

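View pics/t9c.png

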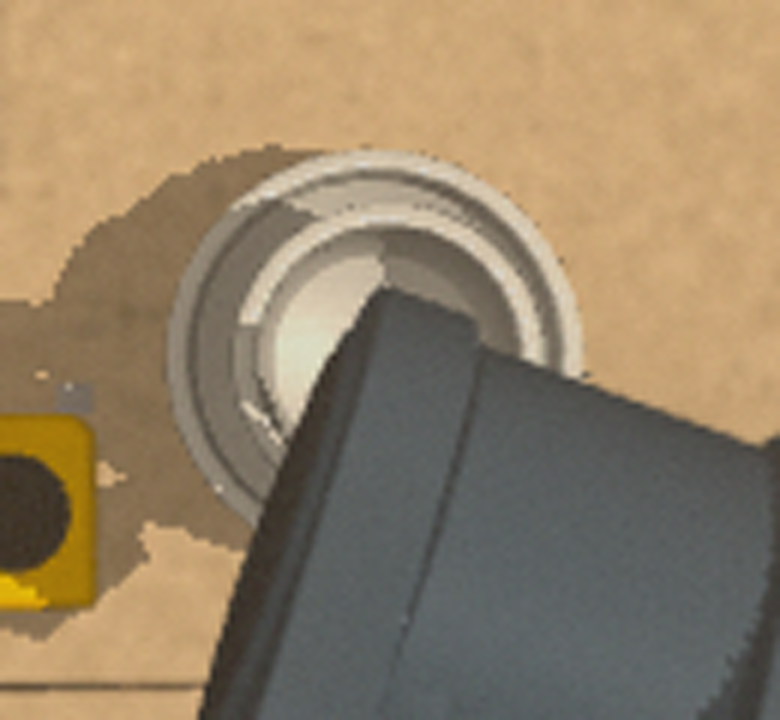

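```bash
python3 - <<'E'
from h import *
a=cv2.imread("pics/w9.png"); crop(a,255,110,600,420,2.3,"pics/w9c.png")
from scipy.optimize import least_squares
ct=imaging.get_calibration("top"); Z=np.array([0,0,1.])
for n,b,r,z in(("L",(167,583,150),.078,.04),("H",(234,549,204),.056,.08)):
    b=np.array(b)/6+[290,290,220]
    def f(p):
        q=proj(ct,circle(np.r_[p,z],Z,r,360)); return np.array([q[:,0].min(),q[:,0].max(),q[:,1].min()])-b
    s=least_squares(f,[.48,-.16]); print(n,s.x.round(4),s.fun.round(2))
E
```

```text
L [ 0.4799 -0.1625] [-0.21  0.21 -0.  ]
H [ 0.4783 -0.1645] [ 0.34 -0.35  0.  ]
```

View pics/w9c.png

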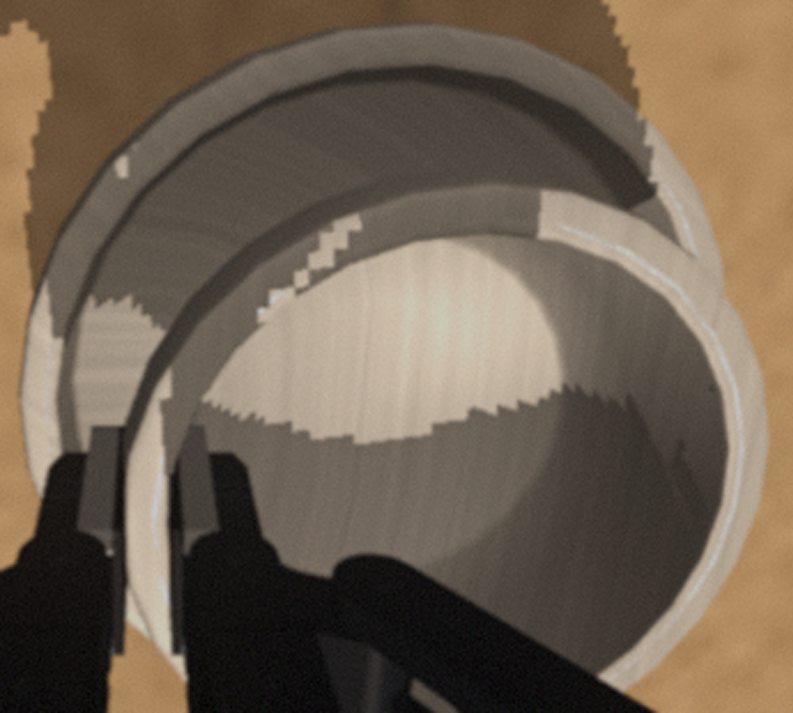

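```bash
python3 - <<'E'
from ring import *
c=imaging.get_calibration("wrist"); s=bot.sense(); R=s["tool_rot"]
L=np.array([(715,230),(660,135),(590,80),(500,38),(420,25),(330,35),(240,70),(170,118),(110,180),(60,250),(30,330),(22,400),(40,495),(140,635)])/2.3+[255,110]
H=np.array([(480,185),(540,190),(640,222),(710,285),(755,370),(767,440),(755,520),(720,590),(625,690),(128,520),(140,600),(185,680),(128,470)])/2.3+[255,110]
Z=np.array([0,0,1.])
m,ax,r=ringfit(c,L,.078,[.48,-.162,.04],Z,True); print("large",m.round(4),ax.round(3),r.round(1))
g=s["eef_pos"]+R@[0,.0525,-.0195]
for fx in (True,False):
  m,ax,r=ringfit(c,H,.056,g,Z,fx)
  print("held",m.round(4),"tool",(R.T@(m-s["eef_pos"])).round(4),"ax",ax.round(3),"res",r.round(1))
E
```

```text
large [ 0.4841 -0.163   0.0394] [0. 0. 1.] [ 0.4 -0.3 -2.  -0.5  1.5  1.6  0.7 -0.8 -2.  -0.4  0.4  0.4 -0.8  0.7]
held [ 0.482  -0.1634  0.0816] tool [ 0.0001  0.0529 -0.0214] ax [0. 0. 1.] res [ 1.4  0.3 -0.6 -2.6 -1.8  0.3  1.6  1.   0.5 -0.8 -0.8 -0.4  1.7]
held [ 0.4819 -0.1635  0.0805] tool [-0.      0.0527 -0.0203] ax [-0.022  0.024  0.999] res [ 0.3 -0.5  0.3 -1.3 -0.9  0.6  1.1  0.3 -1.  -1.2 -0.2  1.   0.7]
```

Call:
{"fn": "servo_tool", "kwargs": {"moves": [[0.001, 0.002, 0.002, 0.008, 0, 0, 0], [0.001, 0.002, 0.005, 0.008, 0, 0, 0], [0.001, 0.002, 0.008, 0.008, 0, 0, 0], [0.001, 0.002, 0.011, 0.008, 0, 0, 0], [0.001, 0.002, 0.013, 0.008, 0, 0, 0], [0.001, 0.002, 0.014, 0.008, 0, 0, 0], [0.001, 0.002, 0.015, 0.008, 0, 0, 0], [0.001, 0.002, 0.016, 0.008, 0, 0, 0], [0.001, 0.002, 0.016, 0.008, 0, 0, 0], [0.001, 0.002, 0.016, 0.008, 0, 0, 0]]}}

```text
time_s: 11.63
eef_pos: [0.4336, -0.1562, 0.0403]
tool_rot: [[0.128, 0.99, 0.055], [0.992, -0.128, -0.007], [-0.0, 0.055, -0.998]]
contact_force: [1.4, -0.3, -2.6]
opening: 0.088
```

Not in contact yet; continue down in small steps.

Call:
{"fn": "servo_tool", "kwargs": {"moves": [[0, 0, 0.0005, 0, 0, 0, 0], [0, 0, 0.001, 0, 0, 0, 0], [0, 0, 0.0015, 0, 0, 0, 0], [0, 0, 0.002, 0, 0, 0, 0], [0, 0, 0.0025, 0, 0, 0, 0], [0, 0, 0.003, 0, 0, 0, 0], [0, 0, 0.003, 0, 0, 0, 0], [0, 0, 0.003, 0, 0, 0, 0], [0, 0, 0.003, 0, 0, 0, 0], [0, 0, 0.003, 0, 0, 0, 0]]}}

```text
time_s: 12.47
eef_pos: [0.4338, -0.1563, 0.0373]
tool_rot: [[0.128, 0.99, 0.055], [0.992, -0.128, -0.007], [-0.0, 0.055, -0.998]]
contact_force: [-0.6, -0.6, -2.6]
opening: 0.084
```

```bash
python3 - <<'E'
from h import *
s=bot.sense(); print(s["opening"]*85.4, s["contact_force"],s["wrist_torque"])
a=imaging.capture("wrist");cv2.imwrite("pics/w10.png",a)
a=imaging.capture("scene");crop(a,320,200,430,290,7,"pics/s10c.png")
E
```

```text
7.182068710144051 [-0.55579149 -0.57931322 -2.58153889] [0.03751749 0.18592348 0.00660657]
```

View pics/w10.png

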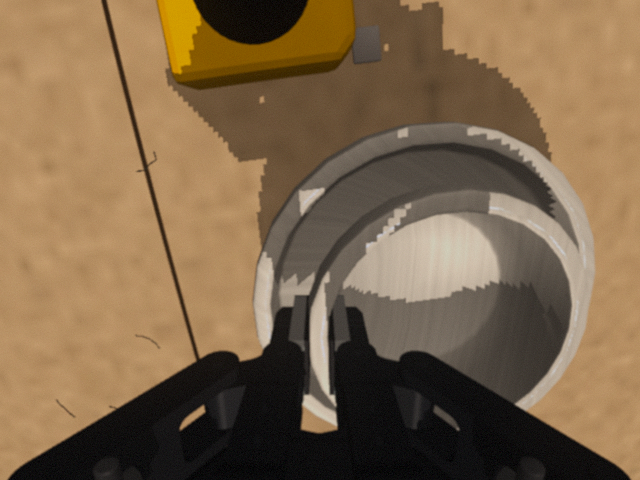

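View pics/s10c.png

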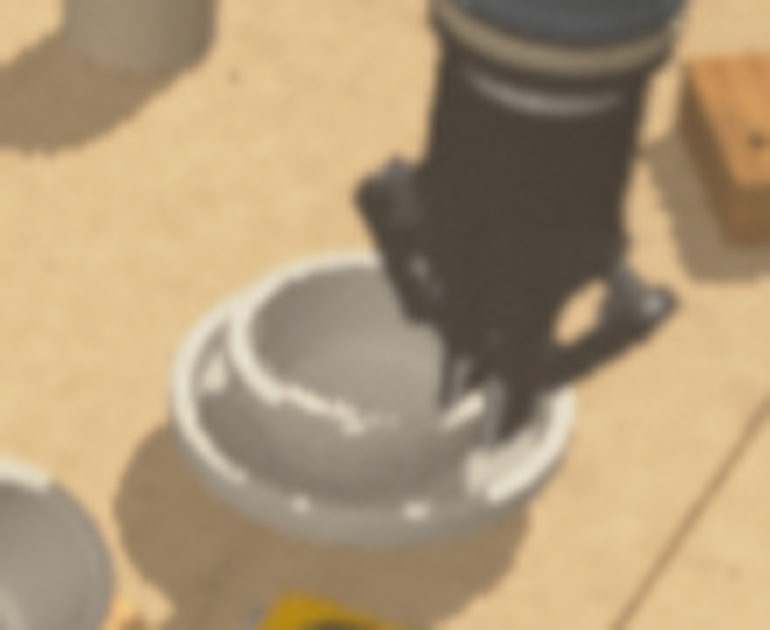

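Call:
{"fn": "servo_tool", "kwargs": {"moves": [[0, 0, 0.0005, 0, 0, 0, 0], [0, 0, 0.001, 0, 0, 0, 0], [0, 0, 0.0015, 0, 0, 0, 0], [0, 0, 0.002, 0, 0, 0, 0], [0, 0, 0.0025, 0, 0, 0, 0], [0, 0, 0.0025, 0, 0, 0, 0], [0, 0, 0.0025, 0, 0, 0, 0], [0, 0, 0.0025, 0, 0, 0, 0], [0, 0, 0.0025, 0, 0, 0, 0], [0, 0, 0.0025, 0, 0, 0, 0]]}}

```text
time_s: 13.4
eef_pos: [0.4336, -0.1563, 0.0357]
tool_rot: [[0.128, 0.99, 0.055], [0.992, -0.128, -0.007], [-0.0, 0.055, -0.998]]
contact_force: [-13.9, 3.8, 28.5]
opening: 0.078
```

Call:
{"fn": "servo_tool", "kwargs": {"moves": [[0, 0, -0.0012, 0, 0, 0, 0], [0, 0, -0.0012, 0, 0, 0, 0], [0, 0, -0.0012, 0, 0, 0, 0], [0, 0, -0.0012, 0, 0, 0, 0], [0, 0, -0.0012, 0, 0, 0, 0], [0, 0, -0.0012, 0, 0, 0, 0], [0, 0, -0.0012, 0, 0, 0, 0], [0, 0, -0.0012, 0, 0, 0, 0], [0, 0, -0.0012, 0, 0, 0, 0], [0, 0, -0.0012, 0, 0, 0, 0]]}}

```text
time_s: 14.23
eef_pos: [0.434, -0.1563, 0.036]
tool_rot: [[0.128, 0.99, 0.055], [0.992, -0.128, -0.007], [-0.0, 0.055, -0.998]]
contact_force: [-2.0, 0.3, 5.8]
opening: 0.084
```

```bash
python3 - <<'E'
from h import *
s=bot.sense(); print(s["opening"]*85.4, s["contact_force"],s["wrist_torque"])
a=imaging.capture("wrist");cv2.imwrite("pics/w11.png",a);crop(a,245,110,605,430,2.2,"pics/w11c.png")
a=imaging.capture("top");crop(a,290,220,420,340,6,"pics/t11c.png")
E
```

```text
7.19179759460791 [-1.96743908  0.28599774  5.84919409] [ 0.07169027  0.48883895 -0.00471027]
```

View pics/w11c.png

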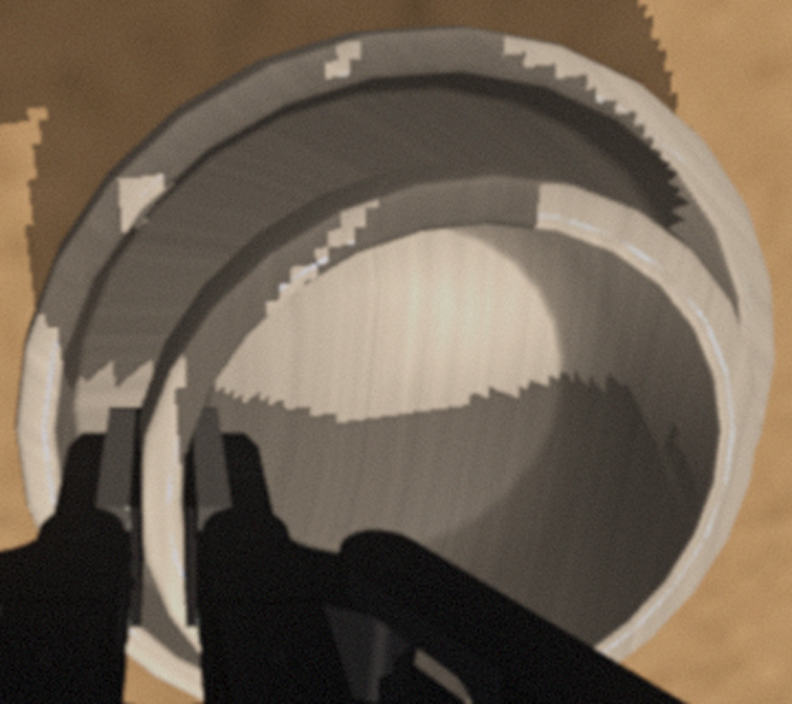

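View pics/t11c.png

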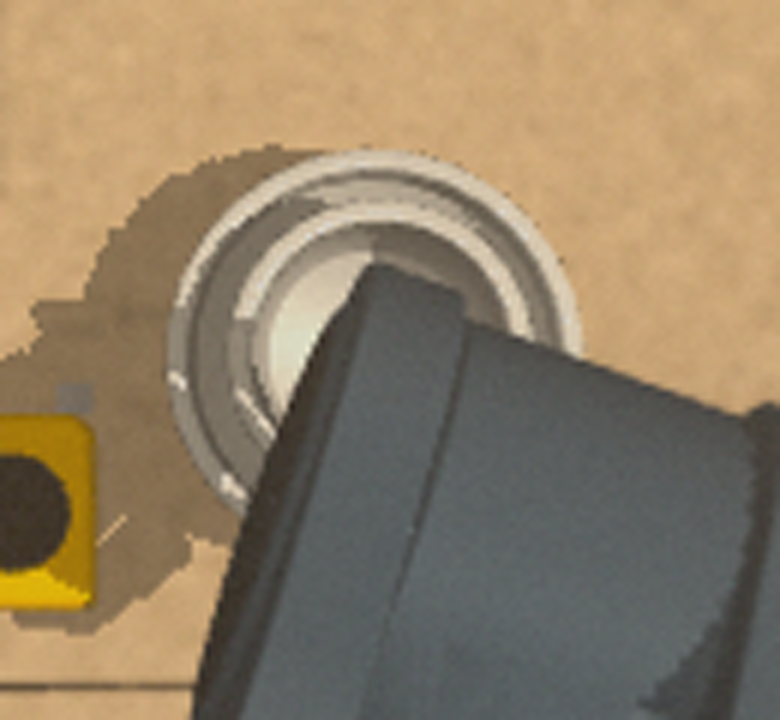

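```bash
python3 - <<'E'
from ring import *
ct=imaging.get_calibration("top"); Z=np.array([0,0,1.])
def xy(cal,pts,r,z):
    def f(p):
        q=proj(cal,circle(np.r_[p,z],Z,r,720)); cc=q.mean(0); o=[]
        for x in pts:
            d=np.linalg.norm(q-x,axis=1);i=d.argmin();o.append(d[i]*np.sign(np.linalg.norm(x-cc)-np.linalg.norm(q[i]-cc)))
        return np.array(o)
    s=least_squares(f,[.48,-.162],diff_step=1e-4); return s.x.round(4),s.fun.round(1)
L=np.array([(167,350),(375,149),(582,340),(230,212),(520,205),(185,430)])/6+[290,220]
H=np.array([(230,340),(380,202),(536,330),(265,255),(500,250),(238,390)])/6+[290,220]
print("top L",xy(ct,L,.078,.04)); print("top H",xy(ct,H,.056,.062))
c=imaging.get_calibration("wrist")
L=np.array([(20,430),(30,340),(60,240),(120,170),(230,85),(340,40),(450,28),(560,48),(660,110),(740,210),(772,330),(760,420),(720,530),(130,640)])/2.2+[245,110]
H=np.array([(540,183),(640,215),(690,255),(735,330),(745,420),(735,480),(700,550),(605,655),(143,520),(150,580),(200,665),(145,450)])/2.2+[245,110]
print("wr L",xy(c,L,.078,.04)); print("wr H",xy(c,H,.056,.062)); print("H free",[v.round(4) for v in ringfit(c,H,.056,[.484,-.162,.062],Z)])
E
```

```text
top L (array([ 0.4802, -0.1635]), array([ 0.3, -0. , -0.7, -0.3,  0.2, -0.6]))
top H (array([ 0.4815, -0.1639]), array([ 0.4, -0.4,  0. ,  0.2,  0.3, -0.3]))
wr L (array([ 0.4827, -0.1621]), array([-3. , -2.3,  3.1,  0.4,  0.5,  0.9,  0.7, -0.7, -3.5, -3.3, -1.7,
       -2.5,  0.7, -8.4]))
wr H (array([ 0.4828, -0.1614]), array([-2.3, -0.6, -0.5, -1.3, -3.4, -3.7, -5.9, -5.2, -6.2, -3.1, -0.5,
       -5.3]))
H free [array([ 0.4844, -0.1625,  0.0609]), array([ 0.0473, -0.0308,  0.9984]), array([-0.7167, -0.2979, -0.2654,  0.0707, -0.2047,  0.6451, -0.5928,
        0.5542, -1.626 ,  0.2652,  1.2938,  0.7941])]
```

Call:
{"fn": "servo_tool", "kwargs": {"moves": [[0, 0, 0, 0, 0, 0, 0.006], [0, 0, 0, 0, 0, 0, 0.009], [0, 0, 0, 0, 0, 0, 0.011], [0, 0, 0, 0, 0, 0, 0.013], [0, 0, 0, 0, 0, 0, 0.016], [0, 0, 0, 0, 0, 0, 0.02], [0, 0, 0, 0, 0, 0, 0.02], [0, 0, 0, 0, 0, 0, 0.02], [0, 0, 0, 0, 0, 0, 0.02], [0, 0, 0, 0, 0, 0, 0.02]]}}

```text
time_s: 15.17
eef_pos: [0.4339, -0.1562, 0.036]
tool_rot: [[0.128, 0.99, 0.055], [0.992, -0.128, -0.007], [-0.0, 0.055, -0.998]]
contact_force: [0.3, -0.2, 0.3]
opening: 0.234
```

```bash
python3 - <<'E'
from h import *
s=bot.sense(); print(s["opening"]*85.4, s["contact_force"],s["wrist_torque"])
a=imaging.capture("wrist");cv2.imwrite("pics/w12.png",a);crop(a,245,110,605,430,2.2,"pics/w12c.png")
E
```

```text
20.02513853404819 [ 0.25196138 -0.18066878  0.31823476] [-0.00250471  0.05717438 -0.00477673]
```

View pics/w12c.png

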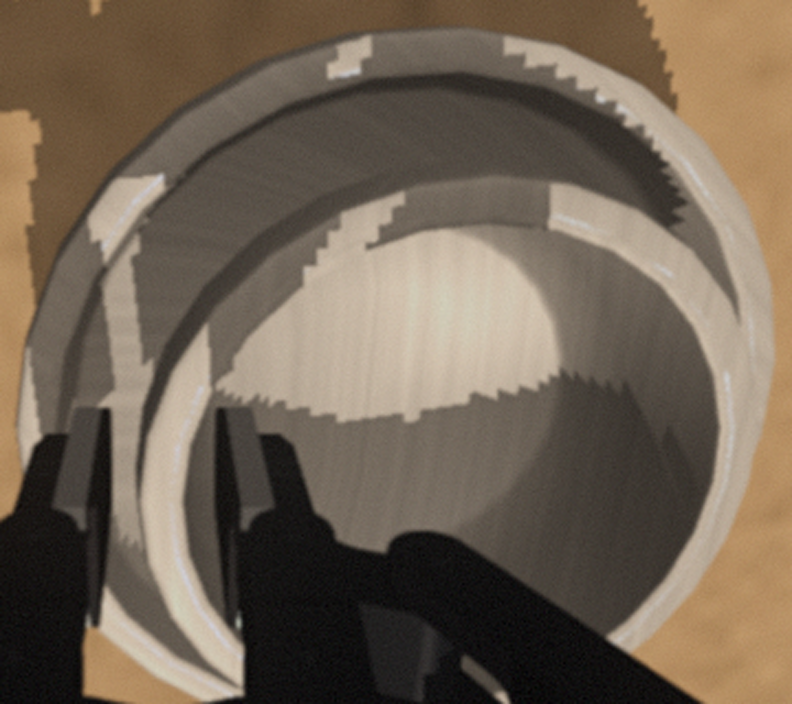

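Call:
{"fn": "servo_tool", "kwargs": {"moves": [[0, 0, -0.005, 0, 0, 0, 0.022], [0, 0, -0.012, 0, 0, 0, 0.022], [0, 0, -0.025, 0, 0, 0, 0.022], [0.01, 0, -0.06, 0, 0, 0, 0.026], [0.02, -0.005, -0.095, -0.05, 0, 0, 0.026], [0.05, -0.01, -0.12, -0.12, 0, 0, 0.026], [0.085, -0.02, -0.135, -0.2, 0, 0, 0.026], [0.12, -0.025, -0.14, -0.3, 0, 0, 0.026], [0.15, -0.03, -0.145, -0.4, 0, 0, 0.026], [0.18, -0.035, -0.145, -0.47, 0, 0, 0.026]]}}

```text
time_s: 16.05
eef_pos: [0.4142, 0.0226, 0.1805]
tool_rot: [[0.128, 0.862, 0.491], [0.992, -0.112, -0.063], [0.001, 0.495, -0.869]]
contact_force: [0.9, -0.8, 0.3]
opening: 0.304
```

```bash
python3 - <<'E'
from h import *
a=imaging.capture("top");crop(a,290,220,420,340,6,"pics/t13c.png");cv2.imwrite("pics/t13.png",a)
a=imaging.capture("scene");crop(a,320,200,430,290,7,"pics/s13c.png");cv2.imwrite("pics/s13.png",a)
m=np.array([.5015,.0772,.1245]); R=frame(30)
p=m-R@[0,.034,-.021]-.045*R[:,2]; print(p,rel(p,R))
E
```

```text
[0.46039661 0.08250922 0.12828461] [ 0.0626  0.0102  0.0638 -0.0103 -0.0032  0.0067]
```

View pics/t13c.png

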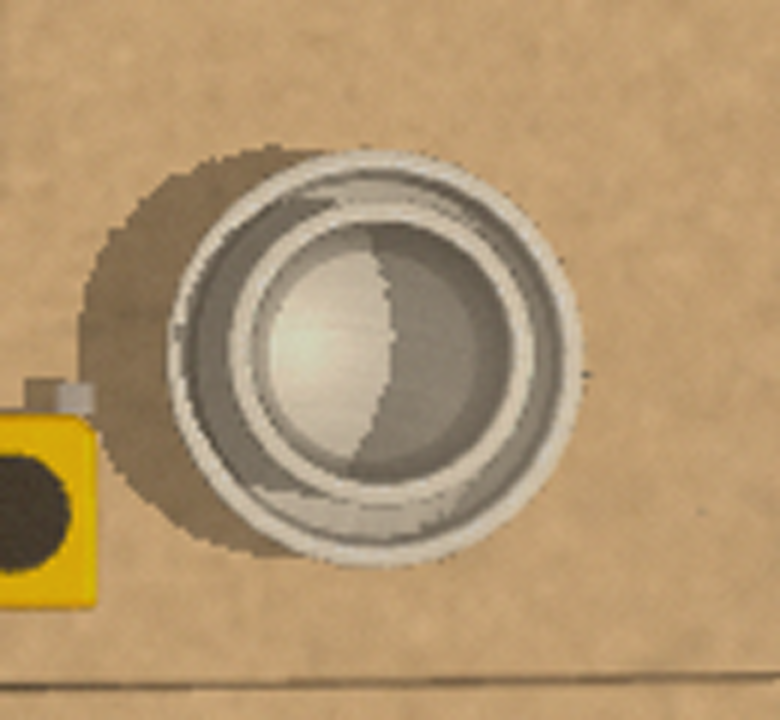

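View pics/s13c.png

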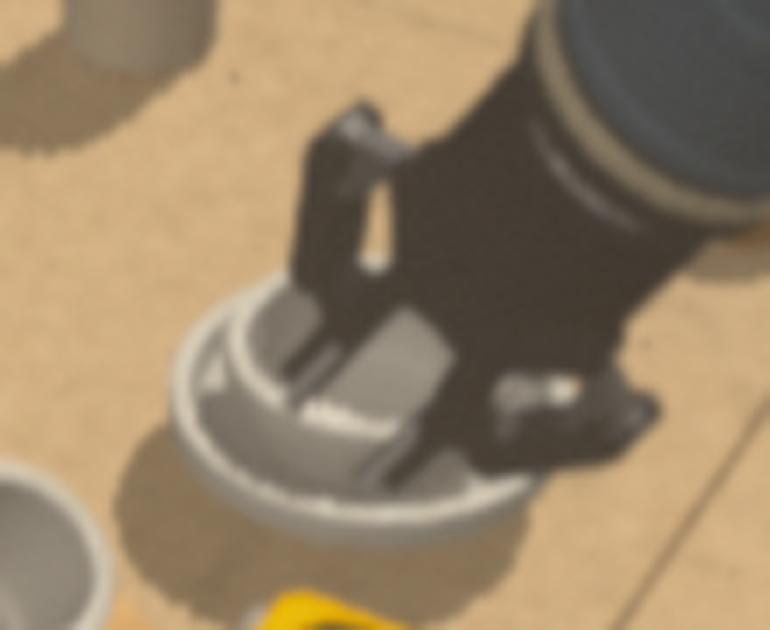

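```bash
python3 - <<'E'
from ring import *
ct=imaging.get_calibration("top"); Z=np.array([0,0,1.])
for n,b,r,z in(("L",(167,583,149,568),.078,.04),("M",(228.5,536.5,201,505),.056,.062)):
    b=np.array(b)/6+[290,290,220,220]
    def f(p):
        q=proj(ct,circle(np.r_[p[:2],z],Z,r,360)); return np.array([q[:,0].min(),q[:,0].max(),q[:,1].min(),q[:,1].max()])-b
    s=least_squares(f,[.48,-.16]); print(n,s.x.round(4),s.fun.round(2))
E
```

```text
L [ 0.4805 -0.1625] [-0.21  0.21 -0.11  0.1 ]
M [ 0.4815 -0.1631] [ 0.16 -0.16 -0.28  0.28]
```

Call:
{"fn": "servo_tool", "kwargs": {"moves": [[0.02, 0.003, 0.01, 0, 0, 0, 0.03], [0.045, 0.007, 0.02, -0.005, 0, 0.003, 0.03], [0.06, 0.01, 0.035, -0.01, -0.003, 0.006, 0.03], [0.0625, 0.01, 0.05, -0.01, -0.003, 0.006, 0.03], [0.0625, 0.01, 0.062, -0.01, -0.003, 0.006, 0.03], [0.0625, 0.01, 0.062, -0.01, -0.003, 0.006, 0.03], [0.0625, 0.01, 0.062, -0.01, -0.003, 0.006, 0.03], [0.0625, 0.01, 0.062, -0.01, -0.003, 0.006, 0.03], [0.0625, 0.01, 0.062, -0.01, -0.003, 0.006, 0.03], [0.0625, 0.01, 0.062, -0.01, -0.003, 0.006, 0.03]]}}

```text
time_s: 16.98
eef_pos: [0.4617, 0.0781, 0.1302]
tool_rot: [[0.135, 0.86, 0.493], [0.991, -0.117, -0.068], [-0.001, 0.497, -0.868]]
contact_force: [-0.3, -0.3, -0.6]
opening: 0.351
```

```bash
python3 - <<'E'
from h import *
s=bot.sense(); print(s["eef_pos"])
a=imaging.capture("wrist");cv2.imwrite("pics/w14.png",a);crop(a,290,150,490,350,3,"pics/w14c.png")
m=np.array([.5015,.0772,.1245]); R=frame(30)
p=m-R@[0,.034,-.021]-.045*R[:,2]; print(p,rel(p,R))
E
```

```text
[0.46165273 0.07810838 0.13022743]
[0.46039661 0.08250922 0.12828461] [ 0.0042 -0.0024  0.0007 -0.0032  0.0043 -0.0054]
```

View pics/w14.png

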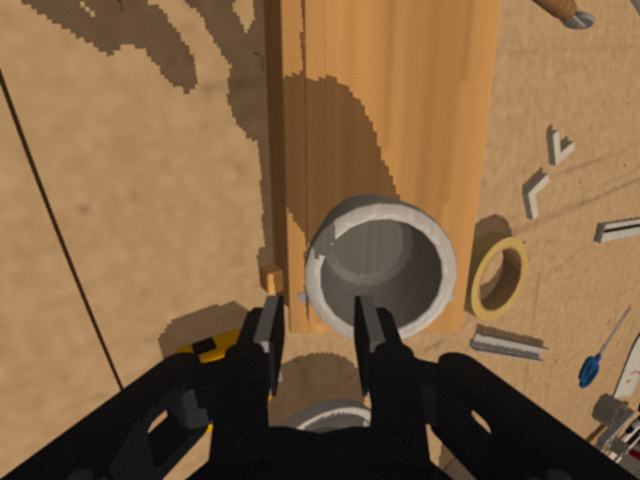

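View pics/w14c.png

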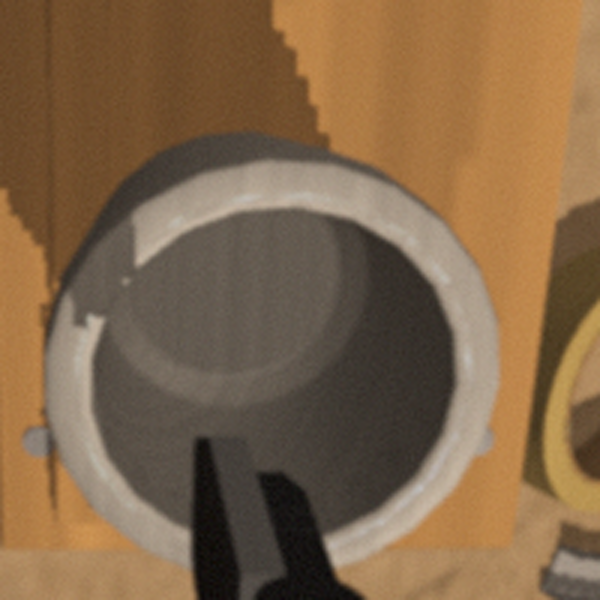

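```bash
python3 - <<'E'
from ring import *
c=imaging.get_calibration("wrist"); ax=-frame(30)[:,2]
H=np.array([(47,370),(58,430),(90,495),(140,545),(350,567),(420,525),(470,460),(497,390),(497,345),(480,290),(440,230),(380,187),(280,160),(200,175),(135,215),(75,290)])/3+[290,150]
for fx in(True,False):
  m,a,r=ringfit(c,H,.038,[.5015,.0772,.1245],ax,fx); print(m.round(4),a.round(3),r.round(1))
m,a,r=ringfit(c,H,.038,[.5015,.0772,.1245],ax,True)
R=frame(30); p=m-R@[0,.034,-.021]; print(p,rel(p,R))
E
```

```text
[0.5026 0.0755 0.1233] [-0.496  0.064  0.866] [ 0.7 -1.1 -1.   0.3  1.6  1.1 -0.4  0.5 -0.1 -1.2 -1.1 -0.6  1.7  1.7
  0.3 -0.9]
[0.5038 0.0747 0.1216] [-0.507  0.13   0.852] [ 1.4 -0.2 -0.3  0.3  0.2  0.1 -0.6  0.9  0.7 -0.3 -0.4 -0.6  1.   0.7
 -0.5 -0.9]
[0.48376738 0.07789646 0.08815216] [ 0.0028 -0.0018  0.0473 -0.0032  0.0043 -0.0054]
```

Call:
{"fn": "servo_tool", "kwargs": {"moves": [[0.0028, -0.0018, 0.005, -0.003, 0.004, -0.005, 0.03], [0.0028, -0.0018, 0.012, -0.003, 0.004, -0.005, 0.03], [0.0028, -0.0018, 0.019, -0.003, 0.004, -0.005, 0.03], [0.0028, -0.0018, 0.026, -0.003, 0.004, -0.005, 0.03], [0.0028, -0.0018, 0.032, -0.003, 0.004, -0.005, 0.03], [0.0028, -0.0018, 0.038, -0.003, 0.004, -0.005, 0.03], [0.0028, -0.0018, 0.043, -0.003, 0.004, -0.005, 0.03], [0.0028, -0.0018, 0.047, -0.003, 0.004, -0.005, 0.03], [0.0028, -0.0018, 0.047, -0.003, 0.004, -0.005, 0.03], [0.0028, -0.0018, 0.047, -0.003, 0.004, -0.005, 0.03]]}}

```text
time_s: 17.87
eef_pos: [0.4833, 0.0779, 0.0874]
tool_rot: [[0.128, 0.86, 0.494], [0.992, -0.111, -0.065], [-0.001, 0.499, -0.867]]
contact_force: [-1.0, -0.7, -0.6]
opening: 0.352
```

```bash
python3 - <<'E'
from h import *
s=bot.sense(); print(s["eef_pos"])
a=imaging.capture("wrist");cv2.imwrite("pics/w15.png",a);crop(a,240,200,490,420,3,"pics/w15c.png")
E
```

```text
[0.48326289 0.07790967 0.08739024]
```

View pics/w15c.png

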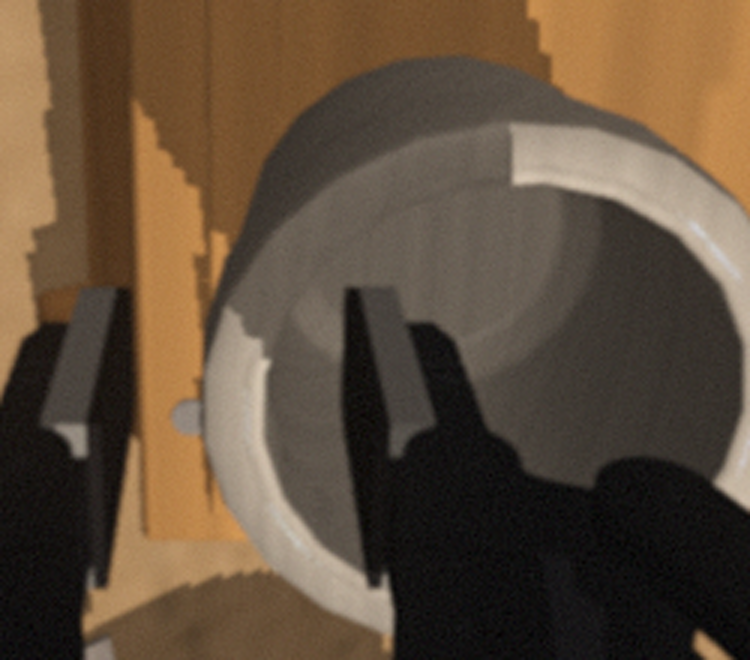

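Call:
{"fn": "servo_tool", "kwargs": {"moves": [[0, 0, 0.003, 0, 0, 0, 0.03], [0, 0, 0.005, 0, 0, 0, 0.028], [0, 0, 0.005, 0, 0, 0, 0.018], [0, 0, 0.005, 0, 0, 0, 0.012], [0, 0, 0.005, 0, 0, 0, 0.009], [0, 0, 0.005, 0, 0, 0, 0.006], [0, 0, 0.005, 0, 0, 0, 0], [0, 0, 0.005, 0, 0, 0, 0], [0, 0, 0.005, 0, 0, 0, 0], [0, 0, 0.005, 0, 0, 0, 0]]}}

```text
time_s: 18.75
eef_pos: [0.486, 0.0779, 0.0836]
tool_rot: [[0.128, 0.859, 0.495], [0.992, -0.111, -0.064], [-0.0, 0.499, -0.866]]
contact_force: [-4.6, 2.7, 6.3]
opening: 0.097
```

Call:
{"fn": "servo_tool", "kwargs": {"moves": [[0, 0, -0.003, 0, 0, 0, 0], [0, 0, -0.008, 0, 0, 0, 0], [0, 0, -0.015, 0, 0, 0, 0], [0, 0, -0.025, 0, 0, 0, 0], [0, 0, -0.04, 0, 0, 0, 0], [0, 0, -0.055, 0, 0, 0, 0], [0, 0, -0.07, 0, 0, 0, 0], [0, 0, -0.085, 0, 0, 0, 0], [0, 0, -0.1, 0, 0, 0, 0], [0, 0, -0.1, 0, 0, 0, 0]]}}

```text
time_s: 19.58
eef_pos: [0.4363, 0.0846, 0.1726]
tool_rot: [[0.128, 0.858, 0.497], [0.992, -0.111, -0.063], [0.001, 0.501, -0.865]]
contact_force: [-0.1, -1.1, -1.1]
opening: 0.096
```

```bash
python3 - <<'E'
from h import *
s=bot.sense();print(s["opening"]*85.4,s["contact_force"])
a=imaging.capture("wrist");cv2.imwrite("pics/w16.png",a)
q=np.array([0,.034,-.0195])
R=frame(2.5); m=np.array([.4825,-.163,.20]); print(rel(m-R@q,R))
E
```

```text
8.208056504556865 [-0.12308935 -1.10380584 -1.13672626]
[-2.396e-01  4.200e-02  1.530e-02  4.812e-01 -8.000e-04  2.000e-04]
```

View pics/w16.png

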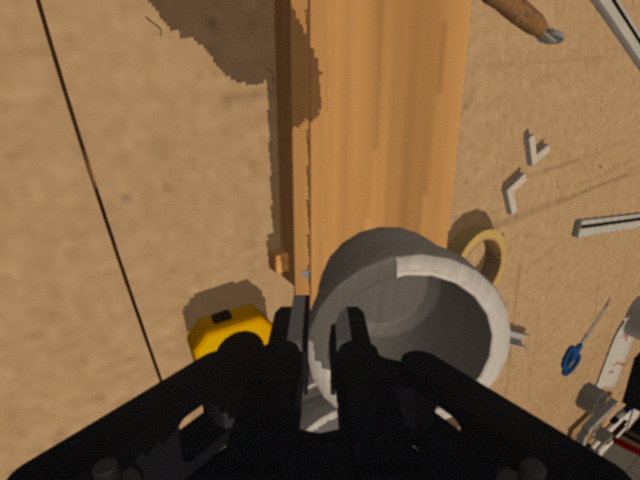

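Call:
{"fn": "servo_tool", "kwargs": {"moves": [[-0.01, 0.008, -0.02, 0.02, 0, 0, 0], [-0.03, 0.016, -0.03, 0.07, 0, 0, 0], [-0.06, 0.025, -0.03, 0.15, 0, 0, 0], [-0.095, 0.033, -0.025, 0.24, 0, 0, 0], [-0.13, 0.038, -0.015, 0.33, 0, 0, 0], [-0.165, 0.04, -0.005, 0.41, 0, 0, 0], [-0.2, 0.042, 0.005, 0.46, 0, 0, 0], [-0.225, 0.042, 0.012, 0.48, 0, 0, 0], [-0.24, 0.042, 0.015, 0.48, 0, 0, 0], [-0.24, 0.042, 0.015, 0.48, 0, 0, 0]]}}

```text
time_s: 20.47
eef_pos: [0.4487, -0.1624, 0.1756]
tool_rot: [[0.132, 0.991, 0.039], [0.991, -0.131, -0.006], [-0.0, 0.039, -0.999]]
contact_force: [-0.1, 0.7, -2.4]
opening: 0.095
```

Call:
{"fn": "servo_tool", "kwargs": {"moves": [[0, 0, 0, 0, 0, 0, 0], [0, 0, 0, 0, 0, 0, 0], [0, 0, 0, 0, 0, 0, 0], [0, 0, 0, 0, 0, 0, 0], [0, 0, 0, 0, 0, 0, 0], [0, 0, 0, 0, 0, 0, 0], [0, 0, 0, 0, 0, 0, 0], [0, 0, 0, 0, 0, 0, 0], [0, 0, 0, 0, 0, 0, 0], [0, 0, 0, 0, 0, 0, 0]]}}

```text
time_s: 21.3
eef_pos: [0.4491, -0.1595, 0.1781]
tool_rot: [[0.128, 0.991, 0.042], [0.992, -0.128, -0.006], [-0.001, 0.042, -0.999]]
contact_force: [-0.0, 0.1, -1.5]
opening: 0.093
```

```bash
python3 - <<'E'
from h import *
s=bot.sense();print(s["opening"]*85.4,s["contact_force"])
a=imaging.capture("wrist");cv2.imwrite("pics/w17.png",a);crop(a,270,100,570,410,2,"pics/w17c.png")
q=np.array([0,.034,-.0195])
R=frame(2.5); m=np.array([.4825,-.163,.20]); print(rel(m-R@q,R))
E
```

```text
7.906145002314674 [-0.00418964  0.12418414 -1.54895365]
[ 0.0008  0.0005 -0.001  -0.0012  0.0006 -0.0002]
```

View pics/w17c.png

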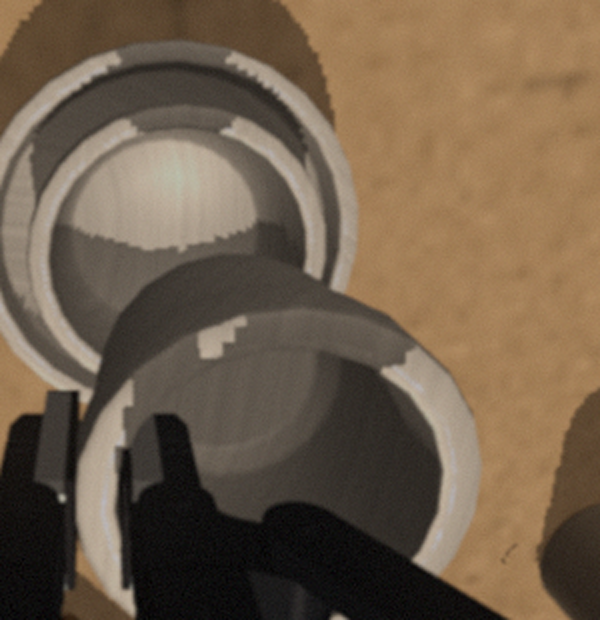

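```bash
python3 - <<'E'
from ring import *
c=imaging.get_calibration("wrist"); s=bot.sense(); R=s["tool_rot"]; Z=np.array([0,0,1.])
M=np.array([(30,250),(28,235),(38,195),(60,160),(95,130),(140,110),(185,105),(235,115),(280,145),(310,185),(325,230),(40,300),(65,340),(98,372)])/2+[270,100]
H=np.array([(78,490),(85,540),(105,585),(132,615),(300,308),(350,318),(415,348),(455,390),(475,440),(480,480),(470,530),(440,575),(250,314)])/2+[270,100]
for fx in(True,False):
  m,a,r=ringfit(c,M,.056,[.4825,-.163,.062],Z,fx); print("mid",m.round(4),a.round(3),r.round(1))
for fx in(True,False):
  m,a,r=ringfit(c,H,.038,s["eef_pos"]+R@[0,.034,-.02],Z,fx); print("small",m.round(4),"tool",(R.T@(m-s["eef_pos"])).round(4),a.round(3),r.round(1))
E
```

```text
mid [ 0.4843 -0.1622  0.0551] [0. 0. 1.] [-0.8  0.8  1.2  0.9  0.2 -0.2 -0.5 -0.4 -0.8  0.1  1.9 -1.4 -1.6  0.7]
mid [ 0.4838 -0.1624  0.0554] [-0.114  0.051  0.992] [-0.6  0.9  0.9  0.4 -0.3 -0.3 -0.3  0.2 -0.5 -0.3  0.4 -0.7 -1.   0.8]
small [ 0.4821 -0.1667  0.2076] tool [-0.0029  0.0349 -0.0281] [0. 0. 1.] [ 1.1 -0.7 -0.6 -0.5  1.6 -0.9 -1.5 -1.4 -0.9  1.   2.5  1.4  1.6]
small [ 0.4819 -0.1671  0.2067] tool [-0.0033  0.0347 -0.0272] [-0.044  0.04   0.998] [ 0.2 -0.6  0.2  0.2  0.8 -0.7 -0.2  0.2 -0.4  0.6  0.9 -1.2 -0.2]
```

```bash
python3 - <<'E'
from h import *
q=np.array([-.003,.0349,-.0272])
R=frame(0.5); m=np.array([.484,-.1625,.106]); print(m-R@q,rel(m-R@q,R))
E
```

```text
[ 0.45000858 -0.15508449  0.07849648] [ 0.0046 -0.0039  0.0995  0.0337  0.0006 -0.0002]
```

Call:
{"fn": "servo_tool", "kwargs": {"moves": [[0.002, -0.002, 0.01, 0.015, 0, 0, 0], [0.0045, -0.004, 0.02, 0.033, 0, 0, 0], [0.0045, -0.004, 0.035, 0.033, 0, 0, 0], [0.0045, -0.004, 0.05, 0.033, 0, 0, 0], [0.0045, -0.004, 0.065, 0.033, 0, 0, 0], [0.0045, -0.004, 0.08, 0.033, 0, 0, 0], [0.0045, -0.004, 0.09, 0.033, 0, 0, 0], [0.0045, -0.004, 0.097, 0.033, 0, 0, 0], [0.0045, -0.004, 0.099, 0.033, 0, 0, 0], [0.0045, -0.004, 0.099, 0.033, 0, 0, 0]]}}

```text
time_s: 22.18
eef_pos: [0.4496, -0.155, 0.0785]
tool_rot: [[0.128, 0.992, 0.008], [0.992, -0.128, -0.001], [-0.0, 0.008, -1.0]]
contact_force: [1.0, 0.2, -1.5]
opening: 0.094
```

```bash
python3 - <<'E'
from h import *
s=bot.sense();print(s["opening"]*85.4,s["contact_force"])
a=imaging.capture("wrist");cv2.imwrite("pics/w18.png",a);crop(a,240,100,580,420,2.2,"pics/w18c.png")
a=imaging.capture("scene");crop(a,320,190,430,280,7,"pics/s18c.png")
a=imaging.capture("top");crop(a,290,220,420,340,6,"pics/t18c.png")
E
```

```text
8.040212690192835 [ 0.97291285  0.15315057 -1.48360527]
```

View pics/w18c.png

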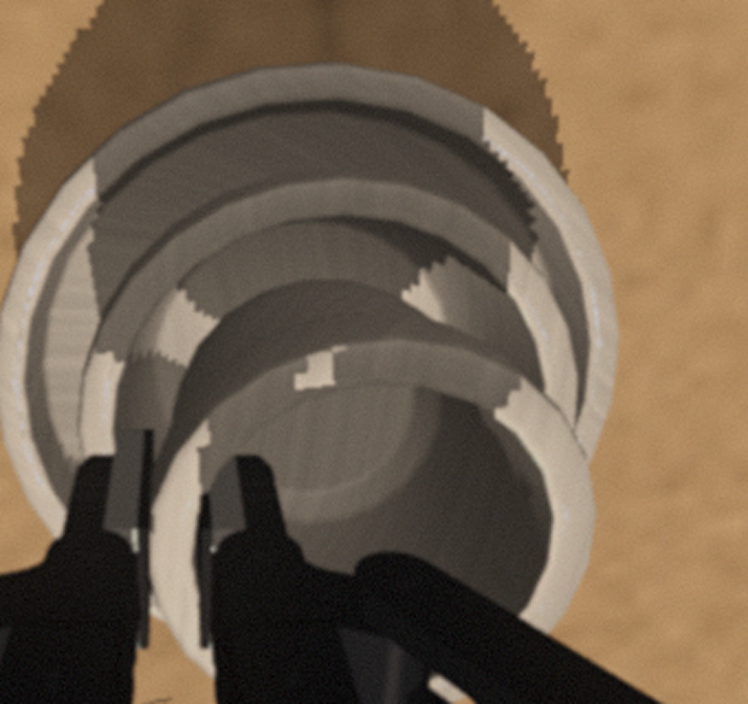

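View pics/s18c.png

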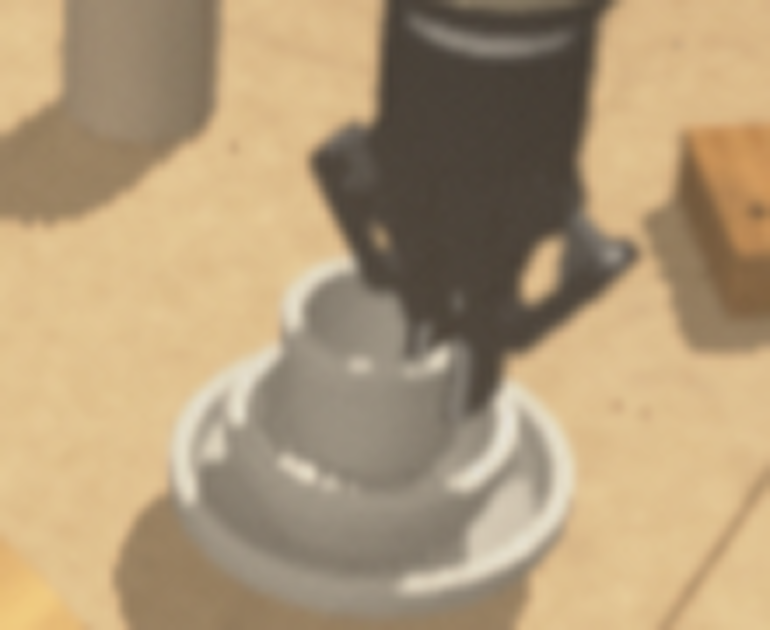

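View pics/t18c.png

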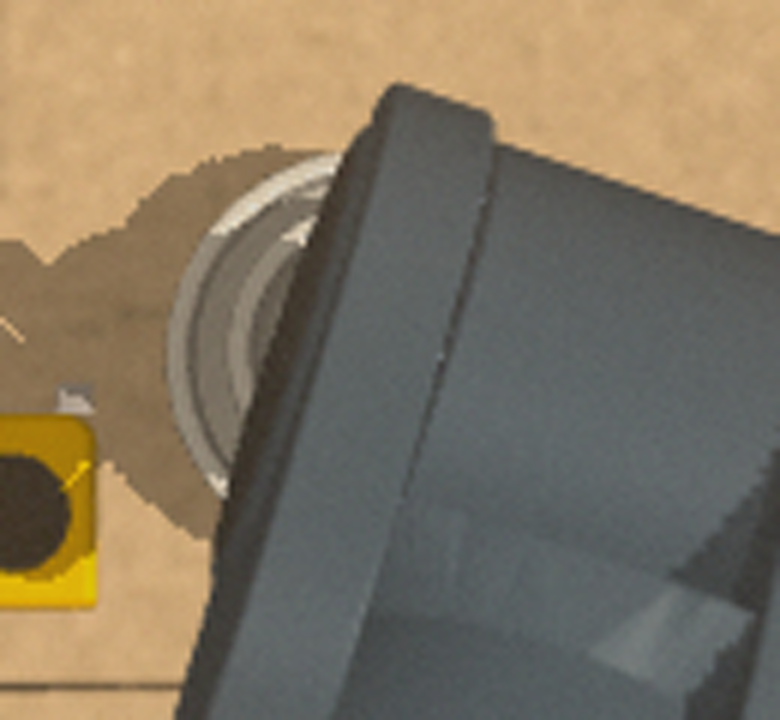

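```bash
python3 - <<'E'
from ring import *
c=imaging.get_calibration("wrist"); s=bot.sense(); R=s["tool_rot"]; Z=np.array([0,0,1.])
M=np.array([(82,420),(85,370),(100,318),(140,255),(190,215),(250,188),(340,178),(420,190),(480,222),(530,260),(560,310),(577,360)])/2.2+[240,100]
H=np.array([(150,530),(155,590),(175,640),(212,675),(345,345),(410,340),(470,355),(525,380),(575,440),(595,510),(590,560),(260,370)])/2.2+[240,100]
for fx in(True,False):
  m,a,r=ringfit(c,M,.056,[.4825,-.163,.062],Z,fx); print("mid",m.round(4),a.round(3),r.round(1))
for fx in(True,False):
  m,a,r=ringfit(c,H,.038,s["eef_pos"]+R@[0,.034,-.02],Z,fx); print("small",m.round(4),"tool",(R.T@(m-s["eef_pos"])).round(4),a.round(3),r.round(1))
cs=imaging.get_calibration("scene")
for n,b,r,z in(("mid",(230,518),.056,.062),("small",(282,476),.038,.106)):
    # column center only
    p=proj(cs,circle(np.array([.482,-.163,z]),Z,r,360)); print(n,(p[:,0].min()-320)*7,(p[:,0].max()-320)*7,b)
E
```

```text
mid [ 0.4846 -0.1616  0.0614] [0. 0. 1.] [-2.6 -1.4  0.5  2.3  2.1  1.3 -1.4 -1.4 -2.5  0.4  0.4  2. ]
mid [ 0.4843 -0.1621  0.0585] [-0.133  0.004  0.991] [ 0.4 -0.4 -0.2  0.6  0.4  0.2 -1.  -0.2 -1.1  1.  -0.3  0.1]
small [ 0.4837 -0.1619  0.1085] tool [-0.0023  0.0343 -0.0286] [0. 0. 1.] [ 0.3 -0.3  0.9 -0.9 -0.4  0.1 -1.3  0.2 -0.7  0.4  1.   2.2]
small [ 0.4836 -0.1621  0.1083] tool [-0.0025  0.0342 -0.0284] [-0.023  0.017  1.   ] [-0.4 -0.1  1.2 -0.6 -0.8  0.2 -0.9  0.8 -0.3 -0.1  0.2  1.4]
mid 227.27613589472384 521.2553966232044 (230, 518)
small 280.1627802942449 483.7961168973346 (282, 476)
```

```bash
python3 - <<'E'
from h import *
a=cv2.imread("pics/t13.png")[240:320,310:400]
a=cv2.resize(a,None,fx=8,fy=8,interpolation=cv2.INTER_CUBIC)
g=cv2.createCLAHE(3,(4,4)).apply(cv2.cvtColor(a,cv2.COLOR_BGR2GRAY)); cv2.imwrite("pics/t13e.png",g)
b=cv2.imread("pics/w17.png"); crop(b,260,110,460,310,4,"pics/w17e.png")
E
```

```text
(no output)
```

View pics/t13e.png

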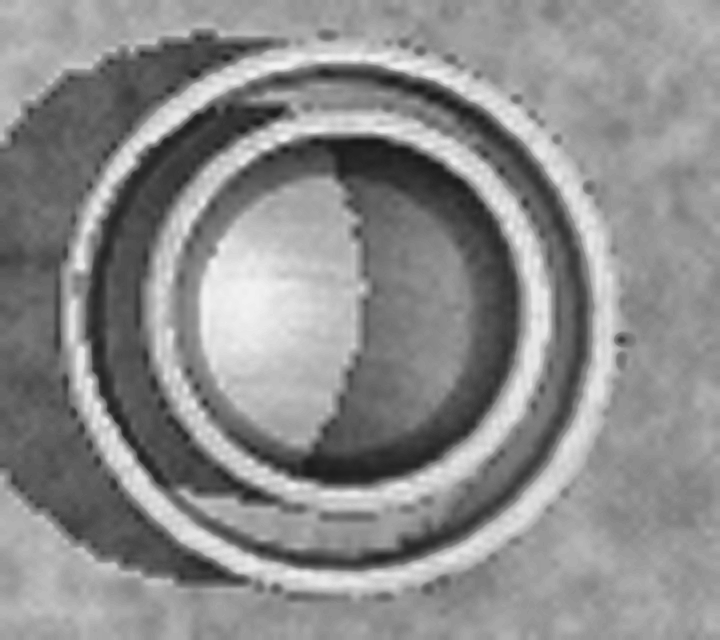

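View pics/w17e.png

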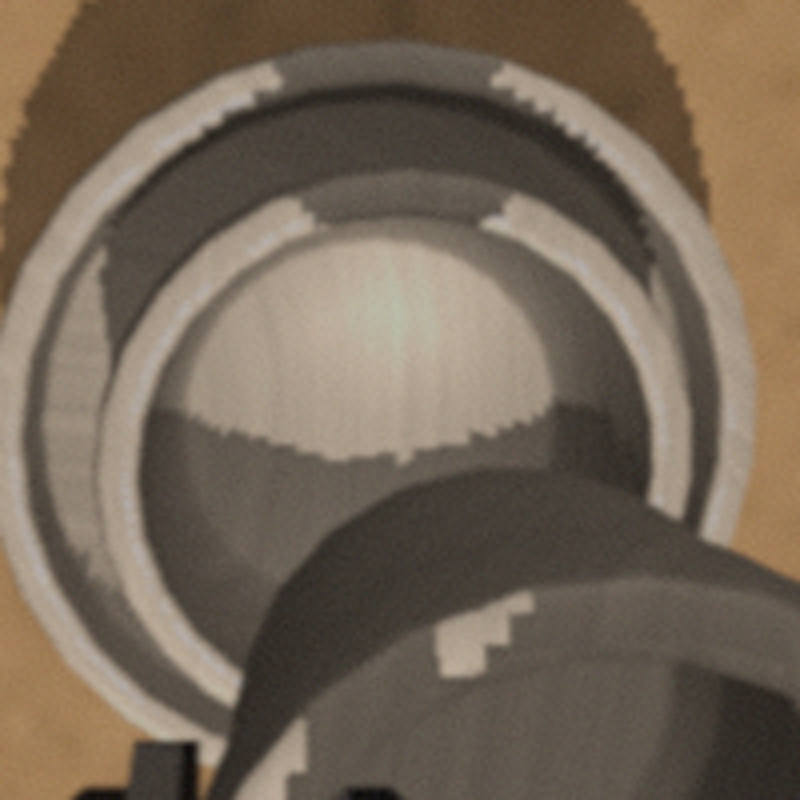

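```bash
python3 - <<'E'
from ring import *
ct=imaging.get_calibration("top"); Z=np.array([0,0,1.])
for ax in (Z,np.array([-.1,0,1])):
    ax=ax/np.linalg.norm(ax)
    b=np.array([.482,-.163,.008]); f=circle(b+.008*ax,ax,.029,360); m=circle(b+.054*ax,ax,.056,360)
    mid=lambda p:(p.min(0)+p.max(0))/2
    print("floor-rim px*8 expected",(mid(proj(ct,f))-mid(proj(ct,m)))*8, "obs (-11,8)")
# wrist at w17: pose: shift from the current one
s=bot.sense(); c=imaging.get_calibration("wrist"); R1=s["tool_rot"]
Tt=np.eye(4);Tt[:3,:3]=R1;Tt[:3,3]=s["eef_pos"]; tc=np.linalg.inv(Tt)@c["pose"]
T0=np.eye(4); T0[:3,:3]=frame(2.42);T0[:3,3]=[.4491,-.1595,.1781]
c0=dict(c); c0["pose"]=T0@tc
M=np.array([(98,470),(100,430),(150,290),(215,230),(300,188),(400,170),(500,185),(580,225),(640,290),(680,370),(692,430),(690,510),(115,560),(150,630),(235,712)])/4+[260,110]
I=np.array([(138,480),(150,400),(200,310),(310,232),(400,218),(480,228),(560,270),(620,340),(652,420),(652,480),(150,560),(240,680)])/4+[260,110]
F=np.array([(190,390),(215,320),(260,270),(330,242),(400,238),(470,250),(530,300),(552,370),(552,410)])/4+[260,110]
L=np.array([(10,310),(60,200),(130,120),(230,65),(320,45),(400,42),(520,65),(620,120),(700,210),(745,310),(755,400),(745,480),(715,545),(10,520),(60,640),(130,720)])/4+[260,110]
for n,P,r,z in(("M",M,.056,.062),("I",I,.048,.062),("F",F,.029,.016),("L",L,.078,.04)):
  for fx in (True,False):
    m,a,rr=ringfit(c0,P,r,[.483,-.163,z],Z,fx); print(n,m.round(4),a.round(3),rr.round(1))
E
```

```text
floor-rim px*8 expected [-15.20937692   5.2057424 ] obs (-11,8)
floor-rim px*8 expected [-15.42345035 -10.94028257] obs (-11,8)
M [ 0.4845 -0.162   0.0599] [0. 0. 1.] [-0.4 -0.2  2.   1.1  0.2 -0.2 -0.2 -0.1 -0.8 -0.4  0.3  1.3 -0.9 -0.6
  0.8]
M [ 0.484  -0.1621  0.0584] [-0.095  0.099  0.991] [-0.2 -0.1  1.3  0.3 -0.5 -0.3  0.3  0.8 -0.1 -0.3 -0.4 -0.2 -0.4 -0.2
  0.5]
I [ 0.4838 -0.1618  0.0641] [0. 0. 1.] [-0.7 -0.3  0.3  0.8  0.1  0.3 -0.3 -0.6  0.4 -0.2 -0.2  0.8]
I [ 0.4841 -0.1619  0.0639] [0.014 0.071 0.997] [-0.4 -0.3  0.2  0.5 -0.4 -0.2 -0.2 -0.3  0.4 -0.3 -0.  -0.2]
F [ 0.477  -0.1398  0.0996] [0. 0. 1.] [ 0.   0.3  0.4 -1.2 -1.5  1.1  1.8 -0.1 -0.9]
F [ 0.4776 -0.1379  0.096 ] [-0.058 -0.331  0.942] [-0.1 -0.1  0.8 -0.2 -0.8  0.6  0.3 -0.7  0.2]
L [ 0.4836 -0.1616  0.035 ] [0. 0. 1.] [-1.   0.7  1.9  1.  -0.4 -1.  -0.6 -0.2 -0.1  0.6  0.5  0.3 -1.8 -2.4
 -0.3  1.7]
L [ 0.4839 -0.1616  0.0343] [-0.003  0.029  1.   ] [-0.5  0.9  2.   1.1 -0.5 -1.  -0.7  0.2  0.4  0.8  0.3 -0.1 -2.3 -1.9
 -0.3  1.7]
```

Call:
{"fn": "servo_tool", "kwargs": {"moves": [[0, 0.001, 0.003, 0, 0, 0, 0], [0, 0.001, 0.006, 0, 0, 0, 0], [0, 0.001, 0.009, 0, 0, 0, 0], [0, 0.001, 0.012, 0, 0, 0, 0], [0, 0.001, 0.015, 0, 0, 0, 0], [0, 0.001, 0.017, 0, 0, 0, 0], [0, 0.001, 0.019, 0, 0, 0, 0], [0, 0.001, 0.02, 0, 0, 0, 0], [0, 0.001, 0.02, 0, 0, 0, 0], [0, 0.001, 0.02, 0, 0, 0, 0]]}}

```text
time_s: 23.17
eef_pos: [0.451, -0.1553, 0.059]
tool_rot: [[0.128, 0.992, 0.009], [0.992, -0.128, -0.002], [-0.001, 0.009, -1.0]]
contact_force: [-1.0, -0.2, -1.2]
opening: 0.094
```

```bash
python3 - <<'E'
from h import *
s=bot.sense();print(s["opening"]*85.4,s["contact_force"])
a=imaging.capture("wrist");cv2.imwrite("pics/w19.png",a);crop(a,230,110,600,430,2.1,"pics/w19c.png")
a=imaging.capture("scene");crop(a,320,190,430,280,7,"pics/s19c.png")
E
```

```text
8.048766171030325 [-1.0012764  -0.17209119 -1.18161625]
```

View pics/w19c.png

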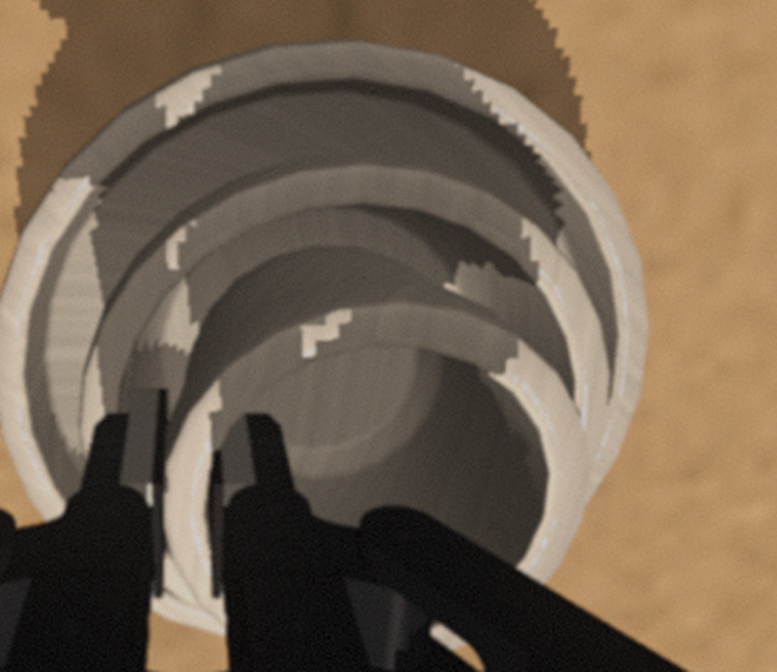

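View pics/s19c.png

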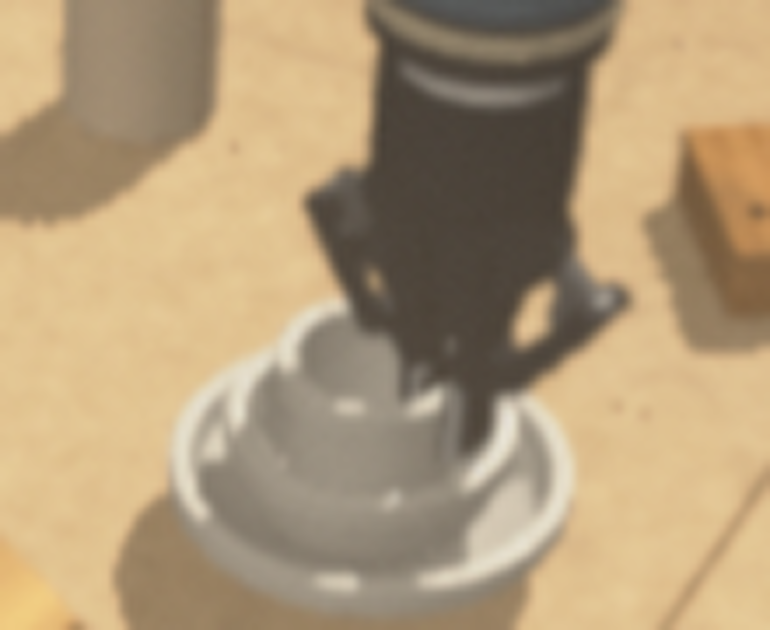

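Call:
{"fn": "servo_tool", "kwargs": {"moves": [[0, 0, 0.0005, 0, 0, 0, 0], [0, 0, 0.001, 0, 0, 0, 0], [0, 0, 0.0015, 0, 0, 0, 0], [0, 0, 0.002, 0, 0, 0, 0], [0, 0, 0.0025, 0, 0, 0, 0], [0, 0, 0.003, 0, 0, 0, 0], [0, 0, 0.0035, 0, 0, 0, 0], [0, 0, 0.004, 0, 0, 0, 0], [0, 0, 0.004, 0, 0, 0, 0], [0, 0, 0.004, 0, 0, 0, 0]]}}

```text
time_s: 24.1
eef_pos: [0.451, -0.1553, 0.0549]
tool_rot: [[0.128, 0.992, 0.009], [0.992, -0.128, -0.002], [-0.001, 0.009, -1.0]]
contact_force: [-0.3, 0.4, -0.6]
opening: 0.094
```

Call:
{"fn": "servo_tool", "kwargs": {"moves": [[0, 0, 0.0003, 0, 0, 0, 0], [0, 0, 0.0006, 0, 0, 0, 0], [0, 0, 0.0009, 0, 0, 0, 0], [0, 0, 0.0012, 0, 0, 0, 0], [0, 0, 0.0015, 0, 0, 0, 0], [0, 0, 0.0015, 0, 0, 0, 0], [0, 0, 0.0015, 0, 0, 0, 0], [0, 0, 0.0015, 0, 0, 0, 0], [0, 0, 0.0015, 0, 0, 0, 0], [0, 0, 0.0015, 0, 0, 0, 0]]}}

```text
time_s: 24.93
eef_pos: [0.4511, -0.1553, 0.0535]
tool_rot: [[0.128, 0.992, 0.009], [0.992, -0.128, -0.002], [-0.001, 0.009, -1.0]]
contact_force: [0.6, 1.0, -0.4]
opening: 0.093
```

```bash
python3 - <<'E'
from h import *
a=imaging.capture("wrist");cv2.imwrite("pics/w20.png",a);crop(a,230,110,600,430,2.1,"pics/w20c.png")
E
```

```text
(no output)
```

View pics/w20c.png

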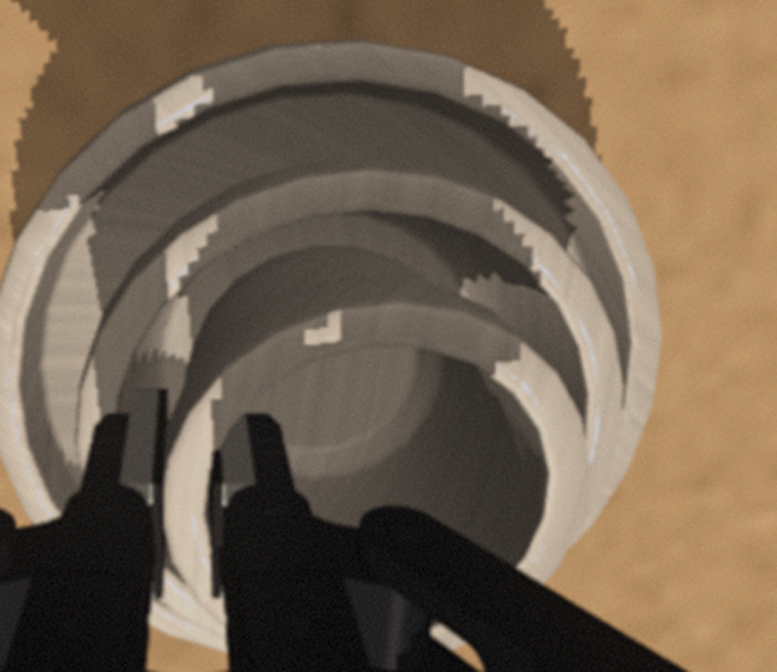

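Call:
{"fn": "servo_tool", "kwargs": {"moves": [[0, 0, 0.0003, 0, 0, 0, 0], [0, 0, 0.0006, 0, 0, 0, 0], [0, 0, 0.0009, 0, 0, 0, 0], [0, 0, 0.0012, 0, 0, 0, 0], [0, 0, 0.0012, 0, 0, 0, 0], [0, 0, 0.0012, 0, 0, 0, 0], [0, 0, 0.0012, 0, 0, 0, 0], [0, 0, 0.0012, 0, 0, 0, 0], [0, 0, 0.0012, 0, 0, 0, 0], [0, 0, 0.0012, 0, 0, 0, 0]]}}

```text
time_s: 25.82
eef_pos: [0.4511, -0.1553, 0.0523]
tool_rot: [[0.128, 0.992, 0.009], [0.992, -0.128, -0.002], [-0.001, 0.009, -1.0]]
contact_force: [0.6, -0.3, -1.8]
opening: 0.096
```

Call:
{"fn": "servo_tool", "kwargs": {"moves": [[0, 0, 0.0003, 0, 0, 0, 0], [0, 0, 0.0006, 0, 0, 0, 0], [0, 0, 0.0009, 0, 0, 0, 0], [0, 0, 0.0012, 0, 0, 0, 0], [0, 0, 0.0012, 0, 0, 0, 0], [0, 0, 0.0012, 0, 0, 0, 0], [0, 0, 0.0012, 0, 0, 0, 0], [0, 0, 0.0012, 0, 0, 0, 0], [0, 0, 0.0012, 0, 0, 0, 0], [0, 0, 0.0012, 0, 0, 0, 0]]}}

```text
time_s: 26.65
eef_pos: [0.4509, -0.1553, 0.0514]
tool_rot: [[0.128, 0.992, 0.009], [0.992, -0.128, -0.002], [-0.001, 0.009, -1.0]]
contact_force: [-5.1, 1.7, 10.0]
opening: 0.097
```

```bash
python3 - <<'E'
from h import *
a=imaging.capture("wrist");cv2.imwrite("pics/w21.png",a);crop(a,230,110,600,430,2.1,"pics/w21c.png")
a=imaging.capture("scene");crop(a,320,190,430,280,7,"pics/s21c.png")
E
```

View pics/w21c.png

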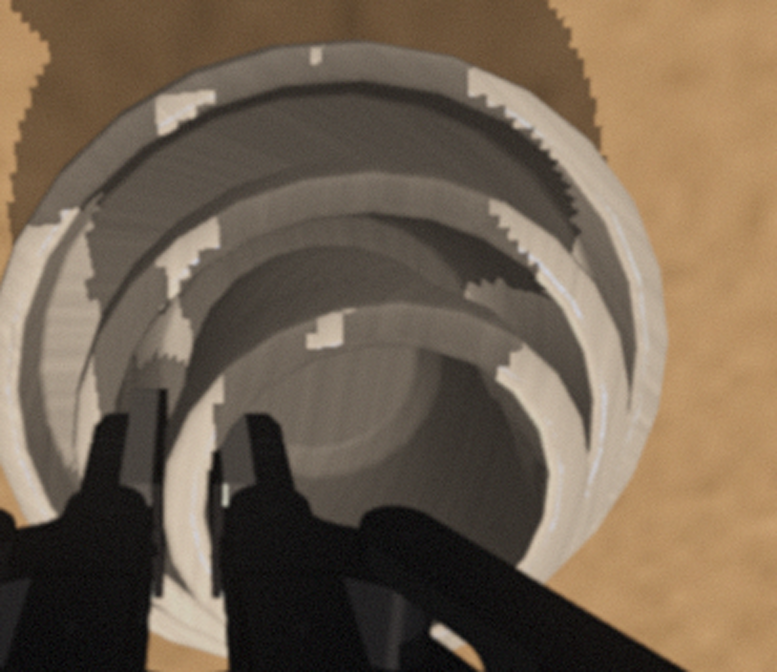

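View pics/s21c.png

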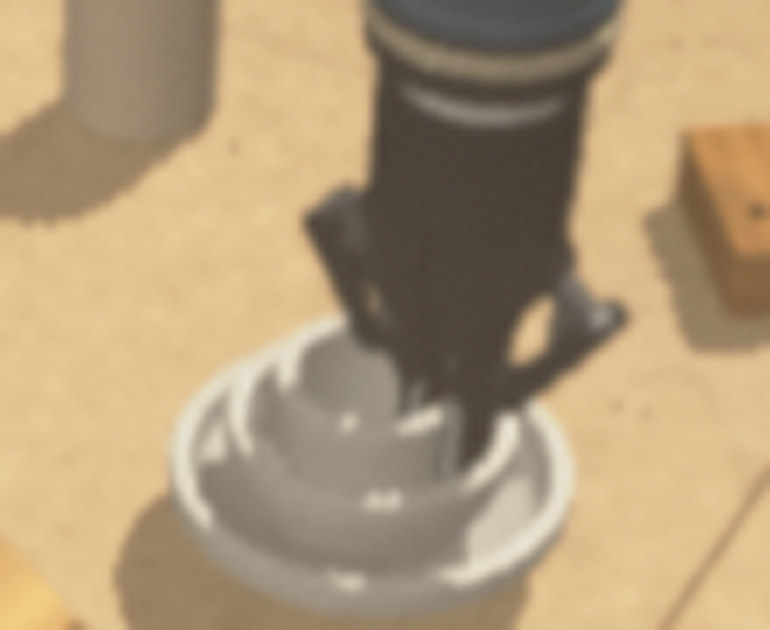

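Call:
{"fn": "servo_tool", "kwargs": {"moves": [[0, 0, -0.0005, 0, 0, 0, 0], [0, 0, -0.0005, 0, 0, 0, 0], [0, 0, -0.0005, 0, 0, 0, 0.006], [0, 0, -0.0005, 0, 0, 0, 0.009], [0, 0, -0.0005, 0, 0, 0, 0.01], [0, 0, -0.0005, 0, 0, 0, 0.011], [0, 0, -0.0005, 0, 0, 0, 0.012], [0, 0, -0.0005, 0, 0, 0, 0.012], [0, 0, -0.0005, 0, 0, 0, 0.012], [0, 0, -0.0005, 0, 0, 0, 0.012]]}}

```text
time_s: 27.58
eef_pos: [0.4512, -0.1553, 0.0516]
tool_rot: [[0.128, 0.992, 0.009], [0.992, -0.128, -0.002], [-0.001, 0.01, -1.0]]
contact_force: [0.8, -0.0, 1.2]
opening: 0.14
```

```bash
python3 - <<'E'
from h import *
s=bot.sense();print(s["opening"]*85.4,s["contact_force"],s["wrist_torque"])
a=imaging.capture("wrist");cv2.imwrite("pics/w22.png",a);crop(a,230,110,600,430,2.1,"pics/w22c.png")
E
```

```text
11.962967819690501 [ 0.84756272 -0.03251926  1.19197017] [-0.03248748 -0.15584123 -0.02255558]
```

View pics/w22c.png

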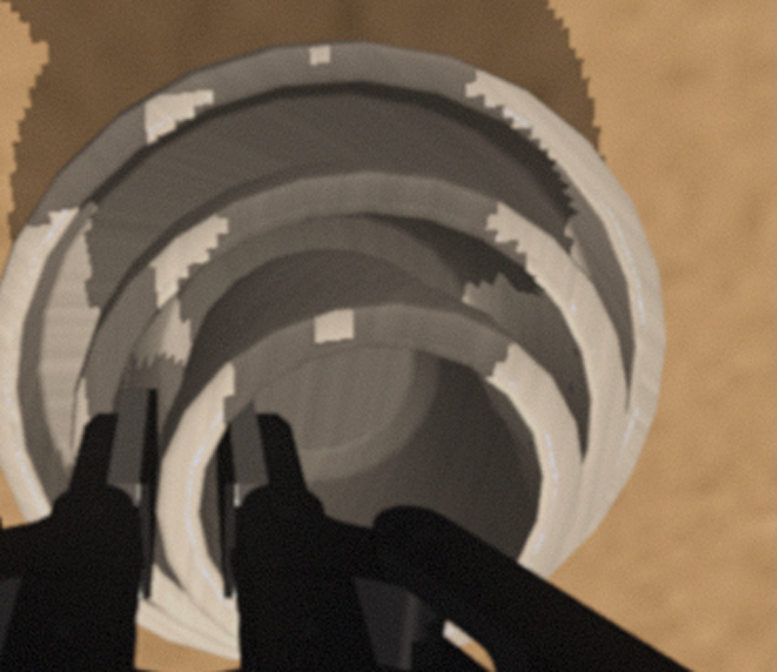

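Call:
{"fn": "servo_tool", "kwargs": {"moves": [[0, -0.001, 0, 0, 0, 0, 0.012], [0, -0.001, -0.002, 0, 0, 0, 0.012], [0, -0.001, -0.004, 0, 0, 0, 0.012], [0, -0.001, -0.007, 0, 0, 0, 0.012], [0, -0.001, -0.01, 0, 0, 0, 0.012], [0, -0.001, -0.014, 0, 0, 0, 0.013], [0, -0.001, -0.019, 0, 0, 0, 0.014], [0, -0.001, -0.025, 0, 0, 0, 0.016], [0, -0.001, -0.032, 0, 0, 0, 0.016], [0, -0.001, -0.04, 0, 0, 0, 0.016]]}}

```text
time_s: 28.47
eef_pos: [0.4497, -0.1551, 0.0923]
tool_rot: [[0.128, 0.992, 0.009], [0.992, -0.128, -0.002], [-0.001, 0.009, -1.0]]
contact_force: [0.6, 0.4, 0.6]
opening: 0.185
```

Call:
{"fn": "servo_tool", "kwargs": {"moves": [[0, -0.005, -0.02, 0, 0, 0, 0.016], [-0.005, -0.02, -0.05, 0, 0, 0, 0.016], [-0.015, -0.03, -0.08, 0, 0, 0, 0.016], [-0.03, -0.03, -0.11, 0, 0, 0, 0.016], [-0.06, -0.03, -0.13, 0, 0, 0, 0.016], [-0.1, -0.03, -0.14, 0, 0, 0, 0.016], [-0.14, -0.03, -0.14, 0, 0, 0, 0.016], [-0.18, -0.03, -0.14, 0, 0, 0, 0.016], [-0.2, -0.03, -0.14, 0, 0, 0, 0.016], [-0.2, -0.03, -0.14, 0, 0, 0, 0.016]]}}

```text
time_s: 29.3
eef_pos: [0.392, -0.3529, 0.2315]
tool_rot: [[0.132, 0.991, 0.009], [0.991, -0.132, -0.003], [-0.001, 0.009, -1.0]]
contact_force: [0.3, 0.0, 0.0]
opening: 0.189
```

```bash
python3 - <<'E'
from h import *
print(bot.sense()["time_s"])
a=imaging.capture("top");cv2.imwrite("pics/t23.png",a);crop(a,305,230,405,330,6,"pics/t23c.png")
a=imaging.capture("scene");cv2.imwrite("pics/s23.png",a);crop(a,325,210,420,290,7,"pics/s23c.png")
E
```

```text
29.3
```

View pics/t23c.png

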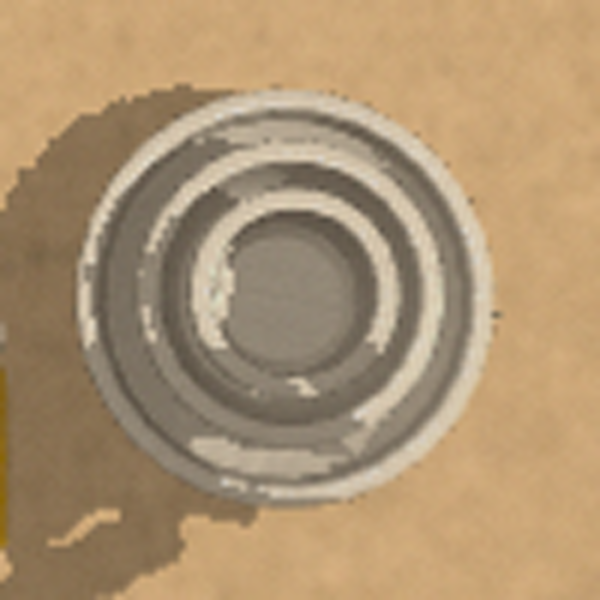

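View pics/s23c.png

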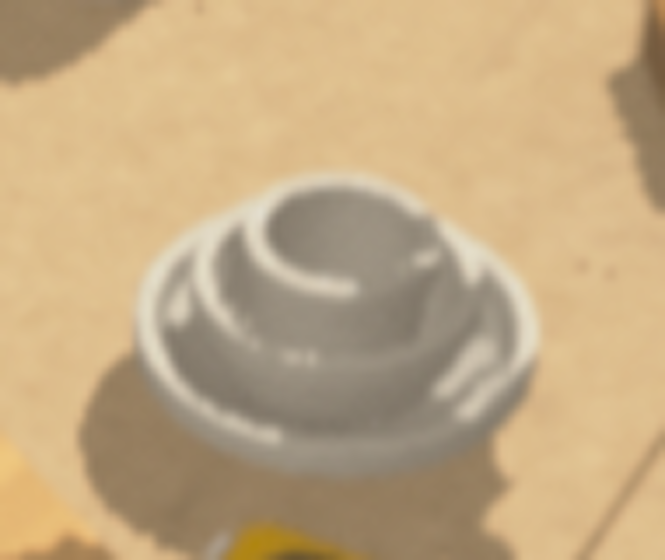

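View pics/t23.png

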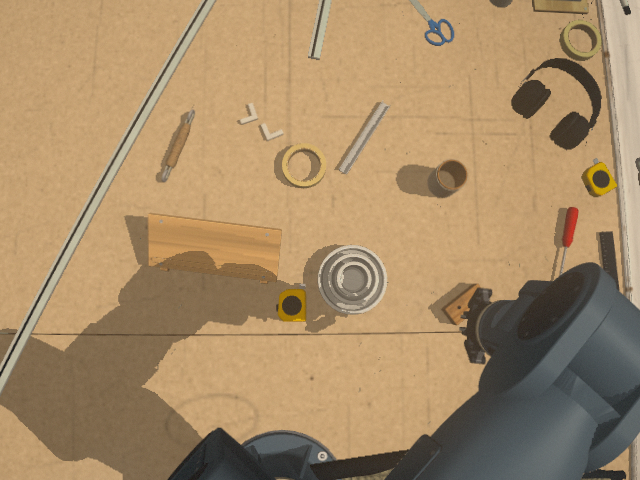

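```bash
python3 - <<'E'
from ring import *
ct=imaging.get_calibration("top");cs=imaging.get_calibration("scene"); Z=np.array([0,0,1.])
e=lambda cal,p,r:(lambda q:np.r_[q.min(0),q.max(0)])(proj(cal,circle(p,Z,r,360)))
for n,r,z,b in (("L",.078,.04,(76,90,493,507)),("M",.056,.062,(136,141,444,448)),("S",.038,.082,(190,188,403,398))):
    b=np.array(b)/6+[305,230,305,230]
    s=least_squares(lambda p:e(ct,np.r_[p,z],r)-b,[.48,-.16]); print(n,s.x.round(4),s.fun.round(2))
    for zz in (z,z+.006,z+.012): print("   scene pred (7x crop)",zz,((e(cs,np.r_[s.x,zz],r)-[325,210,325,210])*7).round(0))
a=cv2.imread("pics/s23.png")[215:285,335:410]; a=cv2.resize(a,None,fx=10,fy=10,interpolation=cv2.INTER_CUBIC)
cv2.imwrite("pics/s23e.png",cv2.createCLAHE(3,(3,3)).apply(cv2.cvtColor(a,cv2.COLOR_BGR2GRAY))[:600])
E
```

```text
L [ 0.4805 -0.1623] [-0.13 -0.27  0.13  0.27]
   scene pred (7x crop) 0.04 [135. 195. 541. 451.]
   scene pred (7x crop) 0.046 [136. 183. 543. 439.]
   scene pred (7x crop) 0.052000000000000005 [136. 171. 544. 426.]
M [ 0.481  -0.1621] [ 0.15 -0.03 -0.16  0.03]
   scene pred (7x crop) 0.062 [194. 184. 488. 367.]
   scene pred (7x crop) 0.068 [194. 172. 489. 354.]
   scene pred (7x crop) 0.074 [195. 160. 491. 341.]
S [ 0.4807 -0.1625] [ 0.14 -0.18 -0.14  0.18]
   scene pred (7x crop) 0.082 [245. 170. 446. 293.]
   scene pred (7x crop) 0.08800000000000001 [245. 158. 447. 281.]
   scene pred (7x crop) 0.094 [246. 145. 449. 268.]
```

View pics/s23e.png

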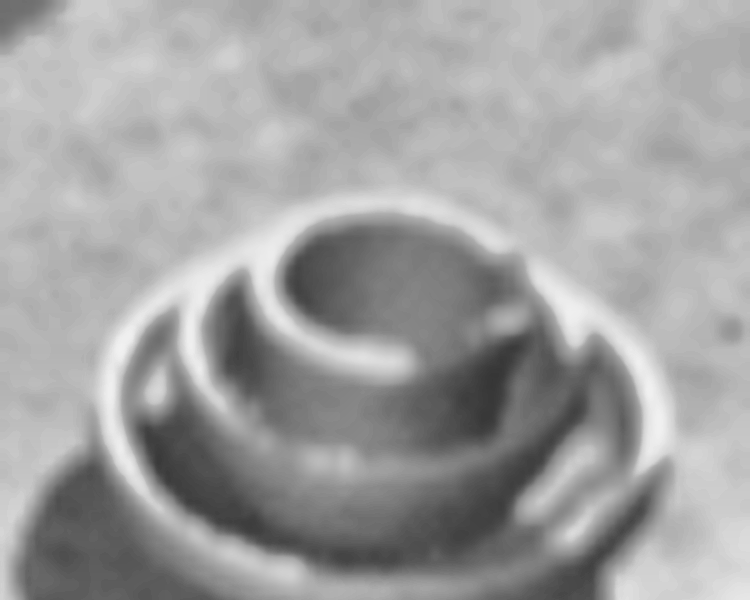

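```bash
python3 -c "
from cell import workorder,bot
s=bot.sense();print(s['contact_force'],abs(s['qd']).max())
print(workorder.hand_in())"
```

```text
[-0.62761869  0.31907771 -0.07985286] 0.03135375248459968
the job is handed in; nothing more can be done
None
```

The three covers are nested: the middle one sits in the large one and the smallest sits in the middle one. I handed the job in at about 29 s of the 61 s allowed. I gripped each small cover by its near rim, lowered it until light contact, released it at floor level, and moved the arm clear.

**Last checks**
- **Centring:** in the top camera the three rims are concentric within about 0.5 mm.
- **Height:** the scene camera puts the middle and smallest rims within about 2 mm of their seated heights, 62 mm and 82 mm.
- **Large cover:** it measured within about 1 mm of its starting position, which is camera noise.
- **Other things on the table:** they look unmoved in the final top picture.
- **Robot:** it was touching nothing, with forces under 1 N.

**Failures and disagreements**
- **First grasp:** the gripper shut on air. The fingertips are really about 26 mm farther back than the stated tool frame says. I corrected this from the wrist image.
- **Contact force:** setting down the middle cover peaked at about 31 N, and the smallest at about 11 N.
- **Middle cover's tilt:** one wrist-camera fit of its outer rim suggested a 6–8° tilt. The inner-rim fit showed no such tilt (at most about 4°, in another direction), and the top-camera comparison of floor and rim showed it close to level. I took it as level.
- **Camera agreement:** the camera position estimates disagreed by about 2–5 mm.

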